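# Return the press dies to their rack in reverse order

## Task

Move the four steel setting dies from the full rack into the pockets of the empty rack, in reverse order counted from the handles: the die next to the handle of the full rack goes into the pocket farthest from the handle of the empty rack, the second into the second-farthest, and so on, until the last die stands next to the handle. Each die must stand upright on the floor of its own pocket; set it down rather than dropping it, and never tip a die over.

Things in the scene. Friction and masses are not known exactly. Their poses are not given: they have to be found in the camera images.
- full_rack: Fixed grey-painted metal plate, 300 x 76 mm (x from -165 to +135 mm) and 10 mm thick, on which the dies stand at the start in one row. Origin: on the table under the middle of the row of four places; x runs along the row. The four places are at x = -97.5, -32.5, +32.5 and +97.5 mm, y = 0. The handle, an upright dark steel loop 51 mm high and 62 mm wide, stands at x = -150 mm. z up.
- empty_rack: Fixed wooden rack, same 300 x 76 mm footprint and the same dark handle loop (51 mm high) at x = -150 mm, empty at the start. Origin: on the table under the middle of its row of four pockets; x runs along the row. Pocket centres at x = -97.5, -32.5, +32.5 and +97.5 mm, y = 0; each pocket is 54 x 54 mm, its floor 10 mm above the table, with bars 11 mm wide standing 5 mm above that floor around it. z up.
- drum_mid (a point): Loose steel die, 0.2 to 0.42 kg: plain round cylinder 36 mm across and 56 mm tall, flat top with a dark bore mark. This point is on its axis, half-way up (28 mm above its foot), a good height to pinch it; z along its axis, up. It starts upright, turned by up to 0.3 rad from its rack, on its pad, foot 16 mm above the table.
- cone_mid (a point): Loose steel die, 0.2 to 0.42 kg: round body 36 mm across up to 50 mm, then tapering as a cone to a 10 mm flat tip; 70 mm tall in all. This point is on its axis, half-way up (35 mm above its foot), a good height to pinch it; z along its axis, up. It starts upright, turned by up to 0.3 rad from its rack, on its pad, foot 16 mm above the table.
- stud_mid (a point): Loose steel die, 0.2 to 0.42 kg: round body 36 mm across up to 50 mm, then a narrow round stud 16 mm across on top; 68 mm tall in all. This point is on its axis, half-way up (34 mm above its foot), a good height to pinch it; z along its axis, up. It starts upright, turned by up to 0.3 rad from its rack, on its pad, foot 16 mm above the table.
- heel_mid (a point): Loose steel die, 0.2 to 0.42 kg: boot-heel (D) shaped prism 58 mm tall, 34 mm wide between its two flat parallel sides (they face its +y and -y), running from a flat face at x = -20 mm to a round end at x = +17 mm; pinch it along its y. This point is on its axis, half-way up (29 mm above its foot), a good height to pinch it; z along its axis, up. It starts upright, turned by up to 0.3 rad from its rack, on its pad, foot 16 mm above the table.
- pad_drum: Fixed black rubber pad, 54 x 54 x 6 mm, on the full rack under the drum die at the start; it marks that die's place in the row and stays there. Origin: centre of its underside, 10 mm above the table.
- pad_cone: Fixed black rubber pad, 54 x 54 x 6 mm, on the full rack under the cone die at the start; it marks that die's place in the row and stays there. Origin: centre of its underside, 10 mm above the table.
- pad_stud: Fixed black rubber pad, 54 x 54 x 6 mm, on the full rack under the stud die at the start; it marks that die's place in the row and stays there. Origin: centre of its underside, 10 mm above the table.
- pad_heel: Fixed black rubber pad, 54 x 54 x 6 mm, on the full rack under the heel die at the start; it marks that die's place in the row and stays there. Origin: centre of its underside, 10 mm above the table.
Not all that is in view belongs to the job. Leave any green look-alike of the part that bears heel_mid alone.

How it is judged (in metres and radians):
At the end, for the whole second after the job is handed in: Each die stands still and upright (0.1 rad) on the floor (4 mm) of its own pocket of the empty rack, within 13 mm of its centre along and across, in reverse order: k-th from the handle of the full rack is k-th from the far end of the empty rack (((x of pad_drum in the frame of full_rack between -0.1175 and -0.0775 m and x of drum_mid in the frame of empty_rack between 0.0845 and 0.1105 m) or (x of pad_drum in the frame of full_rack between -0.0525 and -0.0125 m and x of drum_mid in the frame of empty_rack between 0.0195 and 0.0455 m) or (x of pad_drum in the frame of full_rack between 0.0125 and 0.0525 m and x of drum_mid in the frame of empty_rack between -0.0455 and -0.0195 m) or (x of pad_drum in the frame of full_rack between 0.0775 and 0.1175 m and x of drum_mid in the frame of empty_rack between -0.1105 and -0.0845 m)) and y of drum_mid in the frame of empty_rack between -0.013 and 0.013 m and z of drum_mid in the frame of empty_rack between 0.034 and 0.042 m and angle between each of drum_mid, cone_mid, stud_mid, heel_mid's own z axis and vertical below 0.1 rad and linear speed of each of die_drum, die_cone, die_stud, die_heel below 0.02 m/s and ((x of pad_cone in the frame of full_rack between -0.1175 and -0.0775 m and x of cone_mid in the frame of empty_rack between 0.0845 and 0.1105 m) or (x of pad_cone in the frame of full_rack between -0.0525 and -0.0125 m and x of cone_mid in the frame of empty_rack between 0.0195 and 0.0455 m) or (x of pad_cone in the frame of full_rack between 0.0125 and 0.0525 m and x of cone_mid in the frame of empty_rack between -0.0455 and -0.0195 m) or (x of pad_cone in the frame of full_rack between 0.0775 and 0.1175 m and x of cone_mid in the frame of empty_rack between -0.1105 and -0.0845 m)) and y of cone_mid in the frame of empty_rack between -0.013 and 0.013 m and z of cone_mid in the frame of empty_rack between 0.041 and 0.049 m and ((x of pad_stud in the frame of full_rack between -0.1175 and -0.0775 m and x of stud_mid in the frame of empty_rack between 0.0845 and 0.1105 m) or (x of pad_stud in the frame of full_rack between -0.0525 and -0.0125 m and x of stud_mid in the frame of empty_rack between 0.0195 and 0.0455 m) or (x of pad_stud in the frame of full_rack between 0.0125 and 0.0525 m and x of stud_mid in the frame of empty_rack between -0.0455 and -0.0195 m) or (x of pad_stud in the frame of full_rack between 0.0775 and 0.1175 m and x of stud_mid in the frame of empty_rack between -0.1105 and -0.0845 m)) and y of stud_mid in the frame of empty_rack between -0.013 and 0.013 m and z of stud_mid in the frame of empty_rack between 0.04 and 0.048 m and ((x of pad_heel in the frame of full_rack between -0.1175 and -0.0775 m and x of heel_mid in the frame of empty_rack between 0.0845 and 0.1105 m) or (x of pad_heel in the frame of full_rack between -0.0525 and -0.0125 m and x of heel_mid in the frame of empty_rack between 0.0195 and 0.0455 m) or (x of pad_heel in the frame of full_rack between 0.0125 and 0.0525 m and x of heel_mid in the frame of empty_rack between -0.0455 and -0.0195 m) or (x of pad_heel in the frame of full_rack between 0.0775 and 0.1175 m and x of heel_mid in the frame of empty_rack between -0.1105 and -0.0845 m)) and y of heel_mid in the frame of empty_rack between -0.013 and 0.013 m and z of heel_mid in the frame of empty_rack between 0.035 and 0.043 m); the robot touches nothing.
It fails at once if a die is tipped over (angle between any of drum_mid, cone_mid, stud_mid, heel_mid's own z axis and vertical above 0.6 rad).
It fails at once if a die is dropped (falls freely by more than about 18 mm) ((linear speed of die_drum above 0.6 m/s and contact force between the fingers and die_drum below 0.05 N) or (linear speed of die_cone above 0.6 m/s and contact force between the fingers and die_cone below 0.05 N) or (linear speed of die_stud above 0.6 m/s and contact force between the fingers and die_stud below 0.05 N) or (linear speed of die_heel above 0.6 m/s and contact force between the fingers and die_heel below 0.05 N)).
It also fails if it takes over 120 s, if anything falls off the work surface, if the arm or the gripper's body presses on something with over 40 N, if the wrist force passes 120 N, or if a joint passes its speed limit or range.

## Robot

A 6-joint arm with a two-finger parallel gripper is mounted at the origin on the work surface. World frame = base frame: x ahead of the robot, y to its left, z up, the work surface at z = 0. Lengths are in m, angles in degrees, forces in N, time in s.
With the tool pointing down it reaches from about 0.375 to 0.9 m from the base axis. Payload 3.1 kg.
Tool frame: the origin (TCP) lies at the very end of the fingers, on their centre line; the grasp point (between the pads) lies 19 mm behind it (bot.grip_point_offset is the distance from the TCP to the grasp point, in m); z points along the fingers, x is the direction in which the jaws open and shut, and the axes are right-handed (so a half turn about z gives the same grasp; the last joint's range is limited). The gripper opens to 87 mm and grips with 3 to 60 N. Pads are 19 mm wide; open, the fingers measure 117 mm over their backs; the gripper's body (75 mm by 190 mm) begins 51 mm behind the grasp point.
Start: joints at [-85.342, 30.224, 82.088, -0, 67.689, -10.227], TCP at [0.161, -0.604, 0.201] pointing down, gripper open.
Joint ranges: [-176.69, 176.69], [-43.24, 126.21], [12.49, 139.97], [-82, 262], [0, 151.66], [-163.58, 163.58]. Speed limits (degrees/s): [159.86, 159.86, 180, 180, 180, 180].

## Interface

Orientations are given as a 3x3 rotation matrix whose columns are the frame's x, y, z axes.
In Python, from rig import bot, capture, recognise, place_of gives the robot as it stands.
- The arm moves only by the tool send_rows, never from a script. Its argument "motion" is a list of rows, each a list of 2 entries, a list of its own where there are three numbers: the shift along the tool's x, y, z in mm, then the turn about the tool's z in rad. A call has exactly 5 rows; each row shifts and turns the pose as measured when the row begins, along the tool's axes as they then stand; what a row does not reach is not made up. A row lasts 1/12 s, in which the tool goes at most 41.7 mm and 7.16 degrees, less where a joint would pass 70% of its speed; a pose out of reach is approached as far as the arm can. A call with a gripper value outside its range is refused whole. "gripper" is the closure, from 0 (fully open) to 1 (shut), set as the call begins (left out, the last holds). The fingers move at their own pace and stop on an object; the grip force is fixed at half the most. Time passes only in rows, so rows that do not move let the fingers close, or fill a call up. It gives the time, the measured TCP pose, the force and the opening at its end, in the units of the state.
- bot.read_state(): the state, without advancing time (a new reading comes with each control period).
- capture(name): name is "scene" or "side" or "wrist"; returns a dict with "image" (384x512x3 uint8, blue, green, red), "fx", "fy", "cx", "cy" (pixels), "rvec" (rotation vector, rad) and "tvec" (3), from world to camera coordinates, as OpenCV has them. Camera axes: x right, y down, z forward; pixel columns grow to the right and rows downward; lengths in m; the calibration is good to about 2 mm. A picture is of the moment at which its call begins. There is no depth.
- bot.hand_in(): hands the job in, once; it reports no verdict.
Trained networks look in the newest picture that a camera, given by its name, has taken for a name from the list of things; names that differ only in an ending like _2 or _b are one class to them, and where a whole thing is asked for, a point or a joint stands for the part that bears it (a point fixed in the world has none). Each returns a list of dicts, best first, with "p" (0 to 1); they miss things now and then, are a little off and sometimes report something else, mostly with a low value. They report only what shows in the picture. A call takes as long as a camera call. They do not tell look-alikes from the thing itself.
- recognise(camera, target): "xy" ([column, row] in pixels, amid what is visible of it).
- place_of(camera, target): "xy" ([column, row] in pixels: a listed point, or the origin of a listed thing).
The state is a dict: "time_s": time; "joint_positions": joint angles; "qvel": joint speeds; "tau": joint torques, N m; "position": TCP position; "tcp_rot": TCP orientation; "force": force on the tool from outside, world axes, zero at the start; "moment": the same for the moment, N m; "opening": opening from 0.0 (shut) to 1.0 (fully open).
Only numpy, scipy, OpenCV 4.12 (cv2) and the standard library are available. Lean on these libraries where they do the work, as an engineer would, in place of code of your own. Each camera call takes 0.05 s, during which the arm holds its last target.

## Working session

There is one attempt and no reset: what is moved stays moved. The work goes in short steps, Python scripts to look and compute and a tool call to move; the robot and the scene stay as the last step left them, time stands still between calls to the robot, and variables do not carry over. Pictures are saved under pics/ and viewed, and the job is handed in when it is done.

Besides the shell and the picture viewer there is one more tool, called after ">>>" by a JSON object that holds its "fn" and its "kwargs". send_rows: Moves the arm, as the interface text tells. Its arguments: {"type":"object","properties":{"motion":{"type":"array","items":{"type":"array"}},"gripper":{"type":"number"}},"required":["motion"]}

```bash
ls; mkdir -p pics; cat > h.py <<'E'
from rig import bot,capture,recognise,place_of
import numpy as np,cv2
E
python3 - <<'E'
from h import *
for c in ["scene","side","wrist"]:
    d=capture(c);cv2.imwrite(f"pics/{c}0.png",d["image"])
    R=cv2.Rodrigues(np.array(d["rvec"],float))[0];print(c,d["fx"],d["cx"],d["cy"],(-R.T@np.array(d["tvec"]).ravel()).round(3), R[2].round(2))
    for t in ["full_rack","empty_rack","drum_mid","cone_mid","stud_mid","heel_mid"]:
        print(t,[(np.round(r["xy"],1).tolist(),round(r["p"],2)) for r in place_of(c,t)][:3])
s=bot.read_state();print(s["time_s"],s["tcp_rot"],s["opening"])
E
```

```text
pics
scene 423.06312108652685 253.75526678730697 193.22133773389112 [ 1.05  -0.538  0.572] [-0.62  0.55 -0.56]
full_rack [([221.4, 258.9], 0.94)]
empty_rack [([336.7, 178.7], 0.78)]
drum_mid [([205.8, 248.1], 0.7), ([231.2, 248.3], 0.63)]
cone_mid [([207.5, 232.8], 0.77)]
stud_mid [([262.3, 256.1], 0.92)]
heel_mid [([180.6, 221.1], 0.83), ([138.3, 208.2], 0.8), ([124.5, 250.6], 0.78)]
side 496.67293569880894 252.05160536975262 186.36244456055385 [0.02  0.633 0.636] [ 0.48 -0.66 -0.58]
full_rack [([273.4, 171.9], 0.91)]
empty_rack [([162.3, 281.9], 0.55)]
drum_mid [([261.1, 146.4], 0.7)]
cone_mid [([287.2, 153.5], 0.7)]
stud_mid []
heel_mid [([313.6, 159.7], 0.76), ([346.1, 145.0], 0.66), ([376.5, 176.0], 0.63)]
wrist 296.08137500320396 252.29874840642708 190.69250922540022 [ 0.232 -0.585  0.384] [-0.26 -0.07 -0.96]
full_rack []
empty_rack []
drum_mid []
cone_mid []
stud_mid []
heel_mid []
1.05 [[ 2.56897499e-01 -9.66438655e-01 -1.85868421e-05]
 [-9.66438655e-01 -2.56897499e-01  1.21351929e-05]
 [-1.65028328e-05  1.48455419e-05 -1.00000000e+00]] 1.0014022540874428
```

View pics/scene0.png

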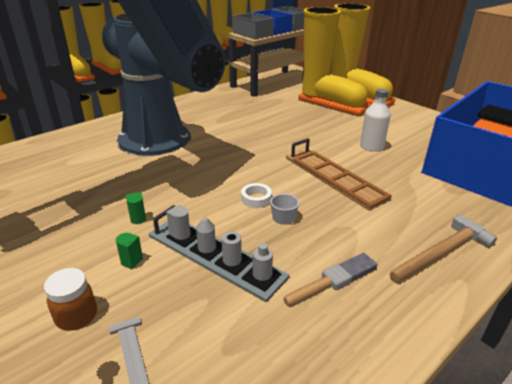

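View pics/side0.png

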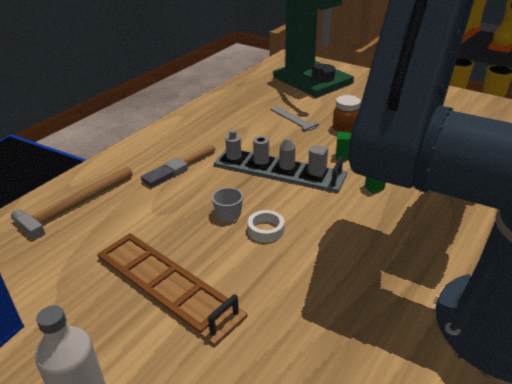

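```bash
python3 - <<'E'
import cv2
a=cv2.imread("pics/scene0.png")[180:300,100:340]
cv2.imwrite("pics/crop0.png",cv2.resize(a,None,fx=3,fy=3,interpolation=cv2.INTER_CUBIC))
a=cv2.imread("pics/side0.png")[90:230,220:420]
cv2.imwrite("pics/crop1.png",cv2.resize(a,None,fx=4,fy=4,interpolation=cv2.INTER_CUBIC))
E
```

```text
(no output)
```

View pics/crop0.png

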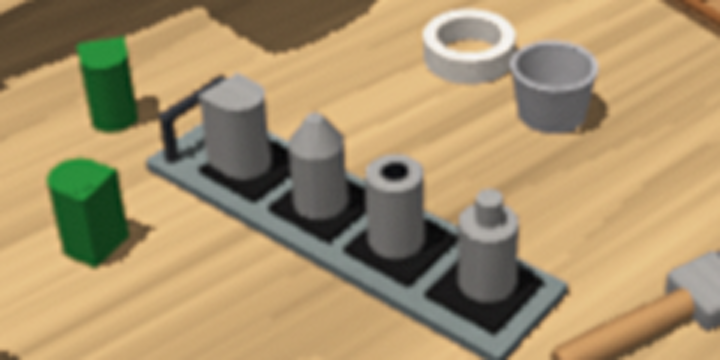

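View pics/crop1.png

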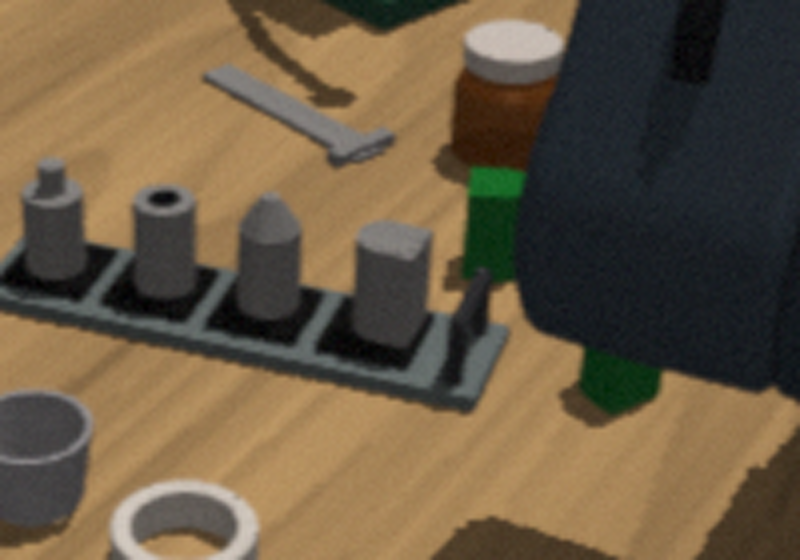

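The grey heel at scene (180,221) is the die: it stands on a black pad next to the handle. The green blocks at (138,208) and (124,250) are look-alikes, as the crop confirms. The order from the handle is heel, cone, drum, stud. The next step is to triangulate.

```bash
cat >> h.py <<'E'
from scipy.optimize import least_squares
def cam(d):
    return np.array([[d["fx"],0,d["cx"]],[0,d["fy"],d["cy"]],[0,0,1.]]),np.array(d["rvec"],float).ravel(),np.array(d["tvec"],float).ravel()
def proj(d,P):
    K,r,t=cam(d);return cv2.projectPoints(np.array(P,float).reshape(-1,1,3),r,t,K,None)[0].reshape(-1,2)
def onplane(d,uv,z):
    K,r,t=cam(d);R=cv2.Rodrigues(r)[0];c=-R.T@t
    v=R.T@np.linalg.inv(K)@np.array([uv[0],uv[1],1.]);return c+v*(z-c[2])/v[2]
def rackpts(x,y,a,L):
    L=np.array(L,float);c,s=np.cos(a),np.sin(a)
    return np.c_[x+c*L[:,0]-s*L[:,1],y+s*L[:,0]+c*L[:,1],L[:,2]]
E
python3 - <<'E'
from h import *
S=capture("scene");s0=None
ps={}
for t in ["full_rack","empty_rack","drum_mid","cone_mid","stud_mid","heel_mid"]+["pad_drum","pad_cone","pad_stud","pad_heel"]:
    z={"full_rack":0,"empty_rack":0,"drum_mid":.044,"cone_mid":.051,"stud_mid":.05,"heel_mid":.045}.get(t,.01)
    print(t,[(onplane(S,r["xy"],z).round(4)[:2].tolist(),round(r["p"],2)) for r in place_of("scene",t)])
D=capture("side")
for t in ["full_rack","empty_rack","drum_mid","cone_mid","stud_mid","heel_mid"]+["pad_drum","pad_cone","pad_stud","pad_heel"]:
    z={"full_rack":0,"empty_rack":0,"drum_mid":.044,"cone_mid":.051,"stud_mid":.05,"heel_mid":.045}.get(t,.01)
    print(t,[(onplane(D,r["xy"],z).round(4)[:2].tolist(),round(r["p"],2)) for r in place_of("side",t)])
for n,d,b in [("es",S["image"],(280,130,110,85)),("ed",D["image"],(90,225,165,120))]:
    a=d[b[1]:b[1]+b[3],b[0]:b[0]+b[2]];cv2.imwrite(f"pics/{n}.png",cv2.resize(a,None,fx=4.5,fy=4.5,interpolation=cv2.INTER_CUBIC))
E
```

```text
full_rack [([0.547, -0.1816], 0.57)]
empty_rack [([0.5102, 0.2254], 0.78)]
drum_mid [([0.5757, -0.1661], 0.75)]
cone_mid [([0.5101, -0.1814], 0.74), ([0.4507, -0.1982], 0.63), ([0.5839, -0.1719], 0.15)]
stud_mid [([0.6352, -0.1452], 0.56)]
heel_mid [([0.3502, -0.2423], 0.71), ([0.4504, -0.1963], 0.59), ([0.4572, -0.3129], 0.58)]
pad_drum [([0.5781, -0.1679], 0.67), ([0.6392, -0.1475], 0.17)]
pad_cone [([0.5063, -0.1829], 0.57)]
pad_stud [([0.6443, -0.1479], 0.74)]
pad_heel [([0.451, -0.2], 0.48), ([0.5826, -0.172], 0.42)]
full_rack [([0.5388, -0.1692], 0.94)]
empty_rack [([0.5112, 0.2329], 0.65)]
drum_mid [([0.5869, -0.1791], 0.96), ([0.5028, -0.1139], 0.21)]
cone_mid [([0.5161, -0.1774], 0.84), ([0.4847, -0.1228], 0.57)]
stud_mid [([0.6353, -0.1449], 0.84), ([0.5812, -0.165], 0.73)]
heel_mid [([0.3187, -0.2242], 0.74), ([0.4318, -0.2964], 0.7), ([0.4518, -0.1992], 0.66)]
pad_drum [([0.5731, -0.166], 0.77)]
pad_cone [([0.5089, -0.1679], 0.73)]
pad_stud [([0.6423, -0.1505], 0.45)]
pad_heel [([0.4468, -0.1865], 0.6)]
```

View pics/es.png

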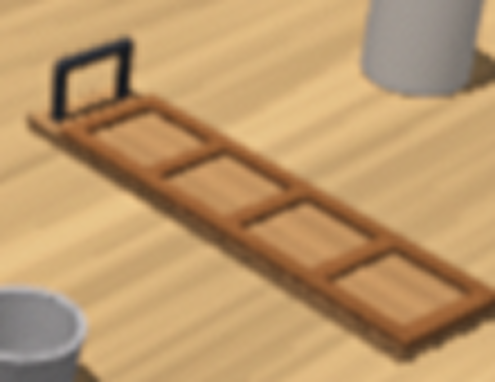

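View pics/ed.png

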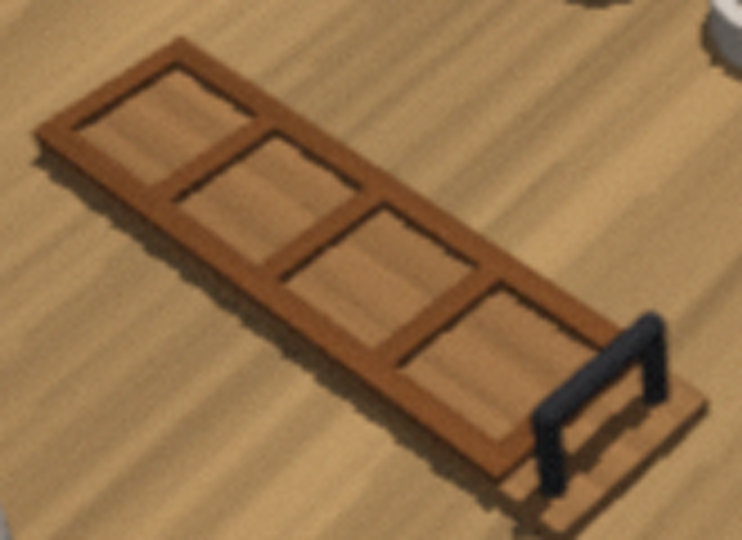

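```bash
cat >> h.py <<'E'
def rack_overlay(d,p,zt,pocket=True,sc=4.5,box=None):
    im=cv2.resize(d["image"][box[1]:box[1]+box[3],box[0]:box[0]+box[2]],None,fx=sc,fy=sc,interpolation=cv2.INTER_CUBIC)
    def dr(L,col):
        q=proj(d,rackpts(*p,L));q=((q-np.array(box[:2])+.5)*sc-.5)
        cv2.polylines(im,[np.round(q).astype(int)],True,col,1)
    dr([(-.165,-.038,.01),(.135,-.038,.01),(.135,.038,.01),(-.165,.038,.01)],(0,255,0))
    for x in(-.0975,-.0325,.0325,.0975):
        dr([(x-.027,-.027,zt),(x+.027,-.027,zt),(x+.027,.027,zt),(x-.027,.027,zt)],(0,0,255) if x<-.09 else (255,0,255))
    dr([(-.15,-.031,.01),(-.15,.031,.01),(-.15,.031,.061 if zt!=.016 else .061),(-.15,-.031,.061)],(255,255,0))
    return im
E
cat > fit.py <<'E'
from h import *
S=capture("scene");D=capture("side")
def fit(obs,p0):
    f=lambda p:np.concatenate([(proj(d,rackpts(*p,[L]))[0]-uv) for d,L,uv in obs])
    r=least_squares(f,p0);print(r.x.round(4),f(r.x).reshape(-1,2).round(1).tolist());return r.x
def cr(o,s,u,v):return ((u+.5)/s-.5+o[0],(v+.5)/s-.5+o[1])
e=lambda u,v:cr((90,225),4.5,u,v); g=lambda u,v:cr((280,130),4.5,u,v)
# corners by side
far=[onplane(D,e(182,38),.015),onplane(D,e(37,132),.015)]
near=[onplane(D,e(707,403),.01),onplane(D,e(565,530),.01)]
print(far,near)
ax=(far[0]+far[1]-near[0]-near[1])[:2];yaw=np.arctan2(ax[1],ax[0])
o=(far[0]+far[1])[:2]/2-.135*ax/np.linalg.norm(ax)
sg=np.sign(np.cross(ax,(far[0]-far[1])[:2]))
y=.038*sg
obs=[(D,(.135,y,.015),e(182,38)),(D,(.135,-y,.015),e(37,132)),(D,(-.165,y,.01),e(707,403)),(D,(-.165,-y,.01),e(565,530)),
 (S,(.135,y,.015),g(403,347)),(S,(-.165,y,.01),g(32,118))]
pe=fit(obs,[*o,yaw])
# full rack
e=lambda u,v:cr((220,90),4,u,v); g=lambda u,v:cr((100,180),3,u,v)
obs=[(D,(-.165,.038,.01),e(470,403)),(D,(-.165,-.038,.01),e(508,330)),(S,(-.165,-.038,.01),g(148,163)),(S,(.135,.038,.01),g(567,288)),(S,(.135,-.038,.01),g(500,351))]
pf=fit(obs,[.54,-.17,.25])
np.savez("racks.npz",pe=pe,pf=pf)
for n,im in [("a",rack_overlay(S,pe,.015,box=(280,130,115,85))),("b",rack_overlay(D,pe,.015,box=(90,225,165,120))),("c",rack_overlay(S,pf,.016,box=(130,180,170,120))),("d",rack_overlay(D,pf,.016,box=(200,110,165,90)))]:
    cv2.imwrite(f"pics/ov_{n}.png",im)
a=[cv2.imread(f"pics/ov_{n}.png") for n in "abcd"]
H=[cv2.resize(np.vstack([cv2.resize(i,(700,int(i.shape[0]*700/i.shape[1]))) for i in q]),None,fx=.85*1,fy=.85) for q in (a[:2],a[2:])]
for k,h in enumerate(H):
    f=min(1,800/h.shape[1]);cv2.imwrite(f"pics/H{k}.png",h);print(h.shape)
E
python3 fit.py
```

```text
[array([0.64287736, 0.18186163, 0.015     ]), array([0.64903579, 0.25607267, 0.015     ])] [array([0.34368825, 0.21343471, 0.01      ]), array([0.35168796, 0.2841964 , 0.01      ])]
[ 0.5121  0.2319 -0.1014] [[0.7, -0.3], [-0.4, -0.3], [0.8, -1.2], [-0.9, 1.0], [0.7, -0.8], [-0.8, -0.5]]
[ 0.5474 -0.1725  0.2065] [[0.8, -0.2], [0.3, -0.3], [-0.2, -1.5], [1.2, -1.6], [-0.1, 2.4]]
(871, 595, 3)
(745, 595, 3)fit.py:14: DeprecationWarning: Arrays of 2-dimensional vectors are deprecated. Use arrays of 3-dimensional vectors instead. (deprecated in NumPy 2.0)
  sg=np.sign(np.cross(ax,(far[0]-far[1])[:2]))
```

View pics/ov_c.png

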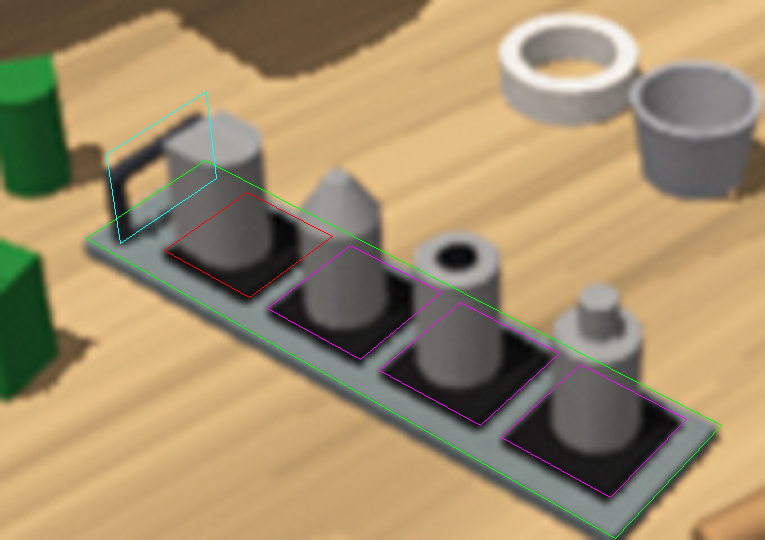

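View pics/ov_b.png

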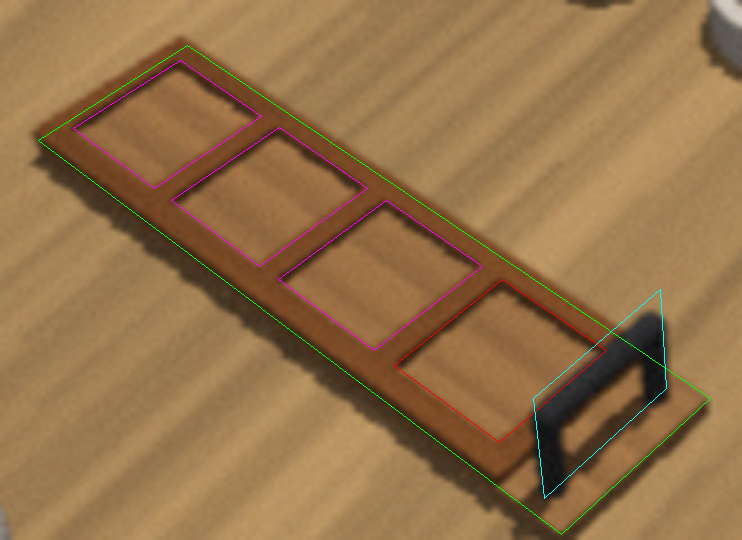

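```bash
cat >> h.py <<'E'
def plan(xyz,ang):
    """ang: world angle of tool x (deg). prints turn needed and shift after the turn, in tool axes"""
    s=bot.read_state();R=np.array(s["tcp_rot"]);p=np.array(s["position"])
    a=np.degrees(np.arctan2(R[1,0],R[0,0]));da=(ang-a+180)%360-180
    t=np.radians(ang);Rn=np.array([[np.cos(t),np.sin(t),0],[np.sin(t),-np.cos(t),0],[0,0,-1]])
    d=(np.array(xyz)-p)*1000
    print("t",round(s["time_s"],2),"pos",(p*1000).round(1),"ang",round(a,2),"tilt",R[:,2].round(4),"turn rad",round(-np.radians(da),4),"shift after turn mm",(Rn.T@d).round(1),"op",round(s["opening"],3),"F",np.round(s["force"],1))
E
python3 - <<'E'
from h import *
plan((.547,-.1725,.25),-78.2)
S=capture("scene")
for uv in [(285,220),(257,203)]: print(onplane(S,uv,0))
E
```

```text
t 2.25 pos [ 160.6 -604.   201.3] ang -75.11 tilt [ 0.  0. -1.] turn rad 0.0539 shift after turn mm [-343.4 -466.5  -48.7] op 0.998 F [ 0.6 -0.1 -0.1]
[0.54024251 0.01169249 0.        ]
[0.451014   0.00821643 0.        ]
```

>>> {"fn": "send_rows", "kwargs": {"motion": [[[0,0,-10],0.054],[[-23,-31,-3],0],[[-23,-31,-3],0],[[-23,-31,-3],0],[[-23,-31,-3],0]]}}

```text
time_s: 2.72
position: [0.2608, -0.4938, 0.2225]
tcp_rot: [[0.189, -0.982, -0.001], [-0.982, -0.189, -0.006], [0.006, 0.002, -1.0]]
force: [1.4, -0.2, -1.1]
opening: 1.001
```

>>> {"fn": "send_rows", "kwargs": {"motion": [[[-23,-31,-3],0],[[-23,-31,-3],0],[[-23,-31,-3],0],[[-23,-31,-3],0],[[-23,-31,-3],0]]}}

```text
time_s: 3.13
position: [0.396, -0.3449, 0.2379]
tcp_rot: [[0.186, -0.983, 0.0], [-0.983, -0.186, -0.008], [0.008, 0.001, -1.0]]
force: [0.9, -0.7, -0.6]
opening: 1.001
```

>>> {"fn": "send_rows", "kwargs": {"motion": [[[-23,-31,-3],0],[[-23,-31,-3],0],[[-23,-31,-3],0],[[-23,-31,-3],0],[[0,0,0],0]]}}

```text
time_s: 3.55
position: [0.5094, -0.2197, 0.2516]
tcp_rot: [[0.191, -0.982, 0.006], [-0.982, -0.191, -0.008], [0.009, -0.004, -1.0]]
force: [0.6, -0.4, 1.2]
opening: 1.0
```

```bash
python3 - <<'E'
from h import *
plan((.547,-.1725,.25),-78.2)
W=capture("wrist");cv2.imwrite("pics/w1.png",W["image"])
for t in ["drum_mid","cone_mid","stud_mid","heel_mid","full_rack"]:
    z={"full_rack":0,"drum_mid":.044,"cone_mid":.051,"stud_mid":.05,"heel_mid":.045}[t]
    print(t,[(np.round(r["xy"]).tolist(),onplane(W,r["xy"],z).round(4)[:2].tolist(),round(r["p"],2)) for r in place_of("wrist",t)])
E
```

```text
t 3.55 pos [ 509.4 -219.7  251.6] ang -78.98 tilt [ 0.0062 -0.0082 -0.9999] turn rad -0.0135 shift after turn mm [-38.5 -46.4   1.6] op 1.0 F [ 0.6 -0.4  1.2]
drum_mid [([219.0, 106.0], [0.5758, -0.1654], 0.91), ([226.0, 129.0], [0.5502, -0.1789], 0.44)]
cone_mid [([222.0, 154.0], [0.5178, -0.1803], 0.58)]
stud_mid [([211.0, 50.0], [0.6375, -0.1462], 0.63)]
heel_mid [([301.0, 222.0], [0.4437, -0.3049], 0.81), ([237.0, 280.0], [0.3361, -0.2323], 0.78), ([224.0, 206.0], [0.4467, -0.1945], 0.56)]
full_rack [([226.0, 129.0], [0.5458, -0.1757], 0.94)]
```

View pics/w1.png

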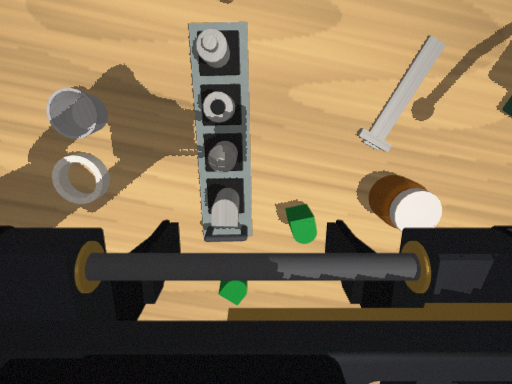

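```bash
python3 - <<'E'
from h import *
W=capture("wrist");z=np.load("racks.npz")
im=rack_overlay(W,z["pf"],.016,sc=2.6,box=(160,10,130,235))
im2=cv2.resize(W["image"][10:245,160:290],None,fx=2.6,fy=2.6,interpolation=cv2.INTER_CUBIC)
cv2.imwrite("pics/w1c.png",np.hstack([im,im2]))
E
```

```text
(no output)
```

View pics/w1c.png

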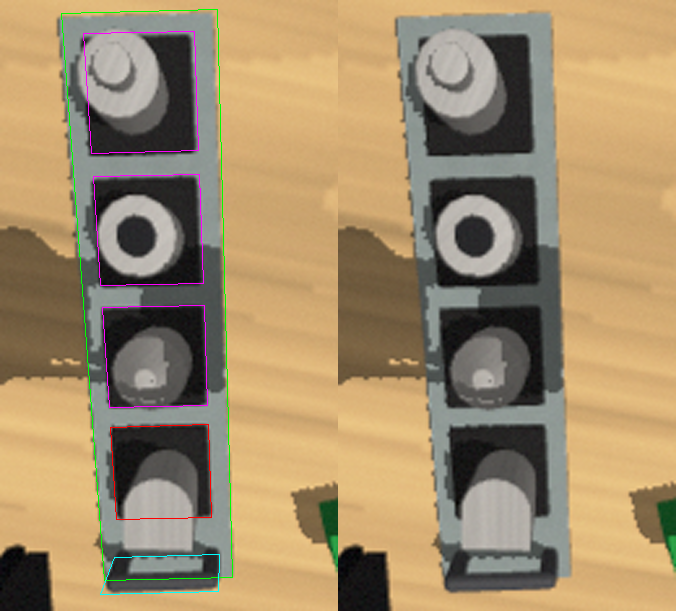

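```bash
python3 - <<'E'
from h import *
W=capture("wrist");pf=np.load("racks.npz")["pf"]
c=lambda u,v,z:onplane(W,((u+.5)/2.6-.5+160,(v+.5)/2.6-.5+10),z)
def loc(P):
    a=pf[2];d=P[:2]-pf[:2];return (np.array([d@[np.cos(a),np.sin(a)],d@[-np.sin(a),np.cos(a)]])*1000).round(1)
for n,P in dict(stud=c(112,64,.084),stud_sh=c(119,74,.066),drum=c(137,236,.072),cone=c(147,380,.086),hL=c(124,550,.074),hR=c(193,550,.074),hT=c(160,479,.074),hLt=c(127,510,.074),hRt=c(195,505,.074)).items(): print(n,P.round(4),loc(P))
plan((.547,-.1725,.25),-78.2)
E
```

```text
stud [ 0.6405 -0.1485  0.084 ] [96.   4.4]
stud_sh [ 0.6405 -0.1488  0.066 ] [95.9  4.1]
drum [ 0.5757 -0.1671  0.072 ] [28.7 -0.5]
cone [ 0.5148 -0.1824  0.086 ] [-34.  -3.]
hL [ 0.4263 -0.1831  0.074 ] [-120.8   14.5]
hR [ 0.4324 -0.2169  0.074 ] [-121.6  -19.8]
hT [ 0.466  -0.1949  0.074 ] [-84.3  -5.3]
hLt [ 0.4474 -0.1815  0.074 ] [-99.8  11.7]
hRt [ 0.4559 -0.2139  0.074 ] [-98.1 -21.7]
t 3.95 pos [ 504.2 -226.1  250.6] ang -79.49 tilt [ 0.0014 -0.0096 -1.    ] turn rad -0.0225 shift after turn mm [-43.7 -52.8   0.6] op 0.997 F [0.  0.8 0.4]
```

```bash
python3 - <<'E'
from h import *
plan((.450,-.1975,.12),-82.5)
E
```

```text
t 3.95 pos [ 504.2 -226.1  250.6] ang -79.49 tilt [ 0.0014 -0.0096 -1.    ] turn rad 0.0526 shift after turn mm [-35.4  50.  130.6] op 0.997 F [0.  0.8 0.4]
```

>>> {"fn": "send_rows", "kwargs": {"motion": [[[0,0,10],0.053],[[-9,12.5,30],0],[[-9,12.5,30],0],[[-9,12.5,30],0],[[-9,12.5,30],0]]}}

```text
time_s: 4.37
position: [0.4569, -0.2102, 0.124]
tcp_rot: [[0.117, -0.993, 0.025], [-0.993, -0.117, -0.027], [0.03, -0.021, -0.999]]
force: [0.0, -0.1, -0.6]
opening: 1.002
```

>>> {"fn": "send_rows", "kwargs": {"motion": [[[0,0,0],0],[[0,0,0],0],[[0,0,0],0],[[0,0,0],0],[[0,0,0],0]]}}

```text
time_s: 4.78
position: [0.4531, -0.2117, 0.1226]
tcp_rot: [[0.11, -0.994, 0.018], [-0.994, -0.11, -0.022], [0.024, -0.015, -1.0]]
force: [-0.6, -0.1, 0.3]
opening: 0.997
```

```bash
python3 - <<'E'
from h import *
plan((.450,-.1975,.028),-82.5)
E
```

```text
t 4.78 pos [ 453.1 -211.7  122.6] ang -83.68 tilt [ 0.0175 -0.0219 -0.9996] turn rad -0.0206 shift after turn mm [-14.4   1.2  94.6] op 0.997 F [-0.6 -0.1  0.3]
```

>>> {"fn": "send_rows", "kwargs": {"motion": [[[-7,0,10],-0.02],[[-7,1,15],0],[[0,0,15],0],[[0,0,10],0],[[0,0,0],0]]}}

```text
time_s: 5.2
position: [0.4629, -0.2068, 0.0796]
tcp_rot: [[0.13, -0.991, 0.04], [-0.991, -0.132, -0.038], [0.043, -0.034, -0.998]]
force: [0.3, 0.2, -0.1]
opening: 0.996
```

```bash
python3 - <<'E'
from h import *
plan((.450,-.1975,.028),-82.5)
E
```

```text
t 5.2 pos [ 462.9 -206.8   79.6] ang -82.52 tilt [ 0.0397 -0.0383 -0.9985] turn rad -0.0003 shift after turn mm [-10.9  11.6  51.6] op 0.996 F [ 0.3  0.2 -0.1]
```

>>> {"fn": "send_rows", "kwargs": {"motion": [[[0,0,0],0],[[0,0,0],0],[[0,0,0],0],[[0,0,0],0],[[0,0,0],0]]}}

```text
time_s: 5.62
position: [0.4677, -0.2101, 0.0843]
tcp_rot: [[0.13, -0.99, 0.049], [-0.99, -0.132, -0.045], [0.051, -0.043, -0.998]]
force: [0.6, -0.6, 0.3]
opening: 0.997
```

```bash
python3 - <<'E'
from h import *
plan((.450,-.1975,.028),-82.5)
s=bot.read_state();print(s["joint_positions"],s["qvel"],s["tau"])
E
```

```text
t 5.62 pos [ 467.7 -210.1   84.3] ang -82.51 tilt [ 0.0489 -0.045  -0.9978] turn rad -0.0002 shift after turn mm [-14.8  15.9  56.3] op 0.997 F [ 0.6 -0.6  0.3]
[-36.42561149  31.02108159 107.11678094  -0.66380631  38.07434413
  46.53354813] [ 1.01173140e-02 -8.34246079e-01 -4.30075404e-01  4.25769681e-04
  2.09361151e-01  2.06191740e-02] [ 5.84380527e-03 -3.69221306e+01 -1.00836334e+01  3.64863547e-02
 -2.68841134e-01  5.46355586e-03]
```

```bash
python3 - <<'E'
from h import *
for i in range(4):
    capture("side");s=bot.read_state();print(s["time_s"],np.round(s["joint_positions"],3),np.round(s["qvel"],3),np.round(s["position"],4))
E
```

```text
5.6667 [-36.424  31.02  107.112  -0.665  38.067  46.536] [-0.114  0.252  0.359 -0.135 -0.095  0.025] [ 0.4678 -0.2101  0.0843]
5.7167 [-36.428  31.04  107.13   -0.663  38.066  46.535] [ 0.023  0.327  0.29   0.163  0.139 -0.036] [ 0.4675 -0.21    0.0841]
5.7667 [-36.428  31.053 107.151  -0.667  38.067  46.535] [ 0.063  0.33   0.261 -0.026 -0.059  0.009] [ 0.4673 -0.2098  0.0839]
5.8167 [-36.426  31.069 107.16   -0.664  38.068  46.535] [-0.023  0.27   0.085  0.048  0.02  -0.056] [ 0.4672 -0.2097  0.0837]
```

>>> {"fn": "send_rows", "kwargs": {"motion": [[[0,0,0],0],[[0,0,0],0],[[0,0,0],0],[[0,0,0],0],[[0,0,0],0]]}}

```text
time_s: 6.23
position: [0.4667, -0.2094, 0.0835]
tcp_rot: [[0.13, -0.99, 0.047], [-0.99, -0.132, -0.044], [0.049, -0.041, -0.998]]
force: [0.3, 0.9, 0.1]
opening: 1.002
```

```bash
python3 - <<'E'
from h import *
for i in range(4):
    s=bot.read_state();print(s["time_s"],np.round(s["joint_positions"],3),np.round(s["qvel"],3),np.round(s["position"],4));capture("side")
E
```

```text
6.2333 [-36.429  31.082 107.191  -0.666  38.081  46.536] [ 0.018  0.121  0.062 -0.014 -0.041 -0.187] [ 0.4667 -0.2094  0.0835]
6.2833 [-36.43   31.084 107.193  -0.664  38.081  46.535] [ 0.023 -0.096 -0.016 -0.013 -0.026 -0.017] [ 0.4667 -0.2094  0.0835]
6.3333 [-36.432  31.082 107.191  -0.664  38.079  46.534] [-0.044 -0.002 -0.026  0.029 -0.018 -0.123] [ 0.4667 -0.2095  0.0835]
6.3833 [-36.431  31.079 107.188  -0.666  38.078  46.533] [ 0.044 -0.008 -0.06   0.054  0.072 -0.04 ] [ 0.4668 -0.2095  0.0835]
```

>>> {"fn": "send_rows", "kwargs": {"motion": [[[0,0,-10],0],[[0,0,-10],0],[[0,0,-10],0],[[0,0,-10],0],[[0,0,-10],0]]}}

```text
time_s: 6.85
position: [0.4627, -0.2061, 0.1353]
tcp_rot: [[0.13, -0.991, 0.042], [-0.99, -0.132, -0.04], [0.045, -0.037, -0.998]]
force: [0.8, -0.5, -0.5]
opening: 1.0
```

```bash
python3 - <<'E'
from h import *
for i in range(6):
    s=bot.read_state();print(s["time_s"],np.round(s["joint_positions"],3),np.round(s["position"],4),np.round(np.array(s["tcp_rot"])[:,2],4));capture("side")
E
```

```text
6.85 [-36.392  25.658 105.269  -0.576  45.749  46.458] [ 0.4627 -0.2061  0.1353] [ 0.0424 -0.0402 -0.9983]
6.9 [-36.38   25.488 105.164  -0.573  45.792  46.459] [ 0.4639 -0.2068  0.1372] [ 0.0457 -0.0426 -0.998 ]
6.95 [-36.388  25.573 105.206  -0.573  45.653  46.46 ] [ 0.4639 -0.2069  0.1363] [ 0.0459 -0.0427 -0.998 ]
7.0 [-36.389  25.654 105.263  -0.578  45.611  46.462] [ 0.4634 -0.2066  0.1354] [ 0.0445 -0.0417 -0.9981]
7.05 [-36.393  25.717 105.306  -0.58   45.603  46.459] [ 0.4629 -0.2063  0.1347] [ 0.0431 -0.0408 -0.9982]
7.1 [-36.397  25.763 105.327  -0.578  45.604  46.461] [ 0.4626 -0.2061  0.1342] [ 0.0422 -0.04   -0.9983]
```

>>> {"fn": "send_rows", "kwargs": {"motion": [[[0,0,-20],0],[[0,0,-30],0],[[0,0,-30],0],[[0,0,0],0],[[0,0,0],0]]}}

```text
time_s: 7.57
position: [0.4562, -0.2009, 0.2117]
tcp_rot: [[0.13, -0.991, 0.031], [-0.991, -0.131, -0.032], [0.036, -0.026, -0.999]]
force: [0.3, -0.4, -0.9]
opening: 0.998
```

```bash
python3 - <<'E'
from h import *
for i in range(6):
    s=bot.read_state();print(s["time_s"],np.round(s["joint_positions"],3),np.round(s["position"],4),np.round(np.array(s["tcp_rot"])[:,2],4));capture("side")
E
```

```text
7.5667 [-36.353  18.696 100.993  -0.492  57.805  46.39 ] [ 0.4562 -0.2009  0.2117] [ 0.0309 -0.0318 -0.999 ]
7.6167 [-36.354  18.704 100.967  -0.487  57.768  46.389] [ 0.4566 -0.2012  0.2118] [ 0.0317 -0.0323 -0.999 ]
7.6667 [-36.357  18.757 101.011  -0.491  57.763  46.39 ] [ 0.4562 -0.2009  0.2111] [ 0.0304 -0.0314 -0.999 ]
7.7167 [-36.358  18.796 101.049  -0.492  57.771  46.389] [ 0.4558 -0.2006  0.2106] [ 0.0292 -0.0305 -0.9991]
7.7667 [-36.358  18.82  101.061  -0.489  57.78   46.389] [ 0.4556 -0.2005  0.2103] [ 0.0286 -0.03   -0.9991]
7.8167 [-36.359  18.825 101.06   -0.491  57.787  46.389] [ 0.4556 -0.2005  0.2103] [ 0.0284 -0.0299 -0.9991]
```

>>> {"fn": "send_rows", "kwargs": {"motion": [[[0,0,5],0],[[0,0,10],0],[[0,0,10],0],[[0,0,10],0],[[0,0,10],0]]}}

```text
time_s: 8.28
position: [0.457, -0.202, 0.1615]
tcp_rot: [[0.13, -0.991, 0.028], [-0.991, -0.131, -0.029], [0.033, -0.024, -0.999]]
force: [-0.2, 0.4, 0.4]
opening: 0.999
```

>>> {"fn": "send_rows", "kwargs": {"motion": [[[0,0,10],0],[[0,0,10],0],[[0,0,10],0],[[0,0,10],0],[[0,0,5],0]]}}

```text
time_s: 8.7
position: [0.4555, -0.2016, 0.109]
tcp_rot: [[0.13, -0.991, 0.02], [-0.991, -0.13, -0.024], [0.026, -0.017, -1.0]]
force: [-0.0, -0.3, 0.2]
opening: 0.998
```

```bash
cat >> h.py <<'E'
def settle(n=4):
    for i in range(n): capture("side")
    s=bot.read_state();T=np.array(s["tcp_rot"])[:,2]
    az=np.radians(s["joint_positions"][0]);q=s["joint_positions"]
    print("t",round(s["time_s"],2),"pos",np.round(np.array(s["position"])*1000,1),"tilt rad",round(-T[:2]@[-np.cos(az),-np.sin(az)],4),T[:2].round(4),"q2+3+5",round(q[1]+q[2]+q[4],2))
E
python3 -c "
from h import *
settle(1);settle(5)"
```

```text
t 8.75 pos [ 455.1 -201.3  108.4] tilt rad 0.029 [ 0.019 -0.023] q2+3+5 178.34
t 9.0 pos [ 456.9 -202.5  111.4] tilt rad 0.0351 [ 0.024  -0.0266] q2+3+5 177.99
```

>>> {"fn": "send_rows", "kwargs": {"motion": [[[0,0,-20],0],[[0,0,-35],0],[[0,0,-35],0],[[0,0,0],0],[[0,0,0],0]]}}

```text
time_s: 9.42
position: [0.4552, -0.2003, 0.207]
tcp_rot: [[0.13, -0.991, 0.026], [-0.991, -0.131, -0.028], [0.031, -0.022, -0.999]]
force: [-0.8, 0.0, 0.2]
opening: 0.999
```

```bash
python3 -c "
from h import *
settle(1);settle(5)
plan((.450,-.1975,.090),-82.5)"
```

```text
t 9.47 pos [ 455.8 -200.8  207.2] tilt rad 0.0392 [ 0.0274 -0.0289] q2+3+5 177.75
t 9.72 pos [ 453.9 -199.5  204. ] tilt rad 0.0309 [ 0.0207 -0.0241] q2+3+5 178.23
t 9.72 pos [ 453.9 -199.5  204. ] ang -82.53 tilt [ 0.0207 -0.0241 -0.9995] turn rad -0.0006 shift after turn mm [ -2.5   3.6 114. ] op 1.002 F [-0.2  0.5 -0.4]
```

>>> {"fn": "send_rows", "kwargs": {"motion": [[[-1,1,5],0],[[-1,1,10],0],[[0,1,10],0],[[0,0,10],0],[[0,0,10],0]]}}

```text
time_s: 10.13
position: [0.4505, -0.1983, 0.1541]
tcp_rot: [[0.13, -0.991, 0.018], [-0.991, -0.13, -0.022], [0.024, -0.015, -1.0]]
force: [-0.4, -0.0, -0.3]
opening: 1.0
```

>>> {"fn": "send_rows", "kwargs": {"motion": [[[0,0,10],0],[[0,0,10],0],[[0,0,10],0],[[0,0,10],0],[[0,0,10],0]]}}

```text
time_s: 10.55
position: [0.4477, -0.197, 0.096]
tcp_rot: [[0.13, -0.992, 0.009], [-0.991, -0.13, -0.015], [0.016, -0.007, -1.0]]
force: [-1.4, -0.4, -0.1]
opening: 1.0
```

```bash
python3 -c "
from h import *
settle(1);settle(5)
plan((.450,-.1975,.03),-82.5)"
```

```text
t 10.6 pos [ 446.4 -196.1   94.2] tilt rad 0.0121 [ 0.0055 -0.0129] q2+3+5 179.31
t 10.85 pos [ 448.7 -197.6   97.9] tilt rad 0.0192 [ 0.0112 -0.0171] q2+3+5 178.9
t 10.85 pos [ 448.7 -197.6   97.9] ang -82.54 tilt [ 0.0112 -0.0171 -0.9998] turn rad -0.0008 shift after turn mm [ 0.1 -1.3 67.9] op 1.004 F [ 1.3 -0.7 -1. ]
```

>>> {"fn": "send_rows", "kwargs": {"motion": [[[0,0,5],0],[[0,0,10],0],[[0,0,10],0],[[0,0,10],0],[[0,0,8],0]]}}

```text
time_s: 11.27
position: [0.4531, -0.201, 0.0574]
tcp_rot: [[0.13, -0.991, 0.022], [-0.991, -0.13, -0.025], [0.027, -0.018, -0.999]]
force: [-0.1, -0.2, -1.0]
opening: 1.001
```

```bash
python3 -c "
from h import *
settle(1);settle(3)
W=capture('wrist');cv2.imwrite('pics/w2.png',W['image'])
plan((.450,-.1975,.03),-82.5)"
```

```text
t 11.32 pos [ 452.4 -200.6   56.2] tilt rad 0.0297 [ 0.0197 -0.0233] q2+3+5 178.3
t 11.47 pos [ 452.9 -200.8   57.6] tilt rad 0.0309 [ 0.0207 -0.024 ] q2+3+5 178.23
t 11.52 pos [ 453.  -200.9   57.9] ang -82.54 tilt [ 0.0212 -0.0244 -0.9995] turn rad -0.0007 shift after turn mm [-3.8  2.6 27.9] op 1.002 F [-0.6 -0.2  0. ]
```

View pics/w2.png

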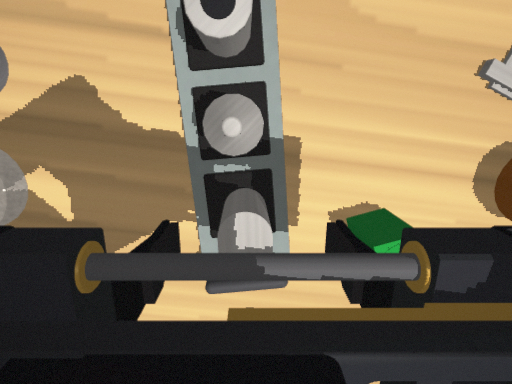

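>>> {"fn": "send_rows", "kwargs": {"motion": [[[-1,1,5],0],[[-1,1,6],0],[[-1,0,6],0],[[0,0,5],0],[[0,0,4],0]]}}

```text
time_s: 11.93
position: [0.4526, -0.1997, 0.0319]
tcp_rot: [[0.13, -0.991, 0.026], [-0.991, -0.131, -0.028], [0.031, -0.022, -0.999]]
force: [0.5, -0.3, -0.2]
opening: 1.003
```

```bash
python3 -c "
from h import *
settle(1);settle(3)
plan((.450,-.1975,.029),-82.5)
D=capture('side');cv2.imwrite('pics/s2.png',D['image'])"
```

```text
t 11.98 pos [ 452.2 -199.4   31.2] tilt rad 0.0358 [ 0.0246 -0.0269] q2+3+5 177.95
t 12.13 pos [ 452.7 -199.8   32.3] tilt rad 0.0372 [ 0.0257 -0.0278] q2+3+5 177.87
t 12.13 pos [ 452.7 -199.8   32.3] ang -82.54 tilt [ 0.0257 -0.0278 -0.9993] turn rad -0.0007 shift after turn mm [-2.6  2.4  3.3] op 1.003 F [ 0.4 -0.4  0.7]
```

View pics/s2.png

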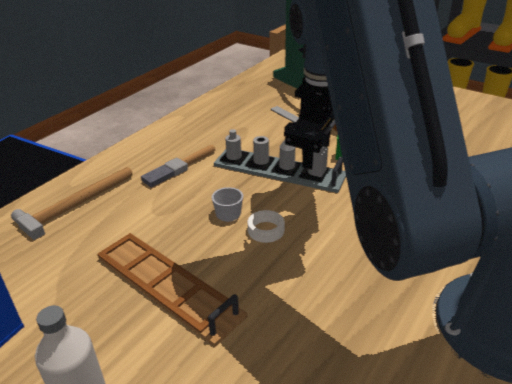

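>>> {"fn": "send_rows", "kwargs": {"motion": [[[-1,1,2],0],[[-1,1,2],0],[[-0.5,0.5,0.5],0],[[0,0,0],0],[[0,0,0],0]], "gripper": 0.4}}

```text
time_s: 12.6
position: [0.4504, -0.198, 0.0281]
tcp_rot: [[0.13, -0.991, 0.028], [-0.991, -0.131, -0.029], [0.032, -0.024, -0.999]]
force: [-0.6, -0.4, -1.0]
opening: 0.707
```

>>> {"fn": "send_rows", "kwargs": {"motion": [[[0,0,0],0],[[0,0,0],0],[[0,0,0],0],[[0,0,0],0],[[0,0,0],0]], "gripper": 1}}

```text
time_s: 13.02
position: [0.4503, -0.1978, 0.0283]
tcp_rot: [[0.129, -0.991, 0.027], [-0.991, -0.13, -0.029], [0.032, -0.023, -0.999]]
force: [0.5, -0.0, -1.4]
opening: 0.392
```

>>> {"fn": "send_rows", "kwargs": {"motion": [[[0,0,0],0],[[0,0,0],0],[[0,0,0],0],[[0,0,0],0],[[0,0,0],0]]}}

```text
time_s: 13.43
position: [0.4503, -0.1978, 0.0283]
tcp_rot: [[0.129, -0.991, 0.027], [-0.991, -0.13, -0.029], [0.032, -0.023, -0.999]]
force: [-0.0, 0.7, 0.5]
opening: 0.393
```

```bash
python3 -c "
from h import *
settle(1)
plan((.450,-.1975,.029),-82.5)
W=capture('wrist');cv2.imwrite('pics/w3.png',W['image'])"
```

```text
t 13.48 pos [ 450.3 -197.8   28.3] tilt rad 0.0391 [ 0.0275 -0.0287] q2+3+5 177.76
t 13.48 pos [ 450.3 -197.8   28.3] ang -82.56 tilt [ 0.0275 -0.0287 -0.9992] turn rad -0.0011 shift after turn mm [-0.3  0.3 -0.7] op 0.389 F [-0.2  0.3  0.4]
```

View pics/w3.png

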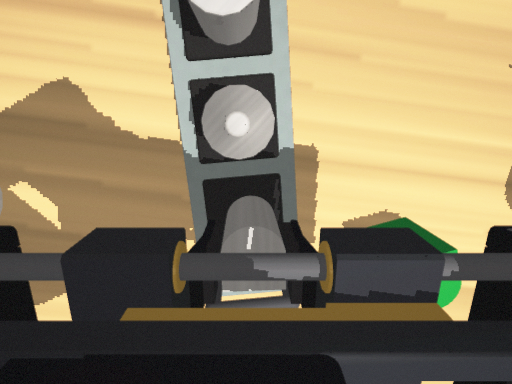

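>>> {"fn": "send_rows", "kwargs": {"motion": [[[0,0,-5],0],[[0,0,-12],0],[[0,0,-25],0],[[0,0,-30],0],[[0,0,-30],0]]}}

```text
time_s: 13.95
position: [0.4416, -0.1911, 0.1266]
tcp_rot: [[0.129, -0.992, 0.01], [-0.991, -0.13, -0.016], [0.017, -0.008, -1.0]]
force: [0.5, -0.6, -3.3]
opening: 0.393
```

```bash
cat >>h.py <<'E'
pe=np.load("racks.npz")["pe"]
def pocket(x): return rackpts(*pe,[(x,0,0)])[0][:2]
E
python3 -c "
from h import *
settle(1)
W=capture('wrist');cv2.imwrite('pics/w4.png',W['image'])
settle(2)
print(pocket(.0975));plan((*pocket(.0975),.13),-95.8)"
```

```text
t 14.0 pos [ 444.6 -192.9  131.8] tilt rad 0.0276 [ 0.0181 -0.022 ] q2+3+5 178.42
t 14.15 pos [ 443.  -191.9  126.6] tilt rad 0.0223 [ 0.0138 -0.0189] q2+3+5 178.72
[0.6090702  0.22200783]
t 14.15 pos [ 443.  -191.9  126.6] ang -82.56 tilt [ 0.0138 -0.0189 -0.9997] turn rad 0.2311 shift after turn mm [-428.6 -123.4   -3.4] op 0.389 F [ 0.5  0.1 -3.3]
```

View pics/w4.png

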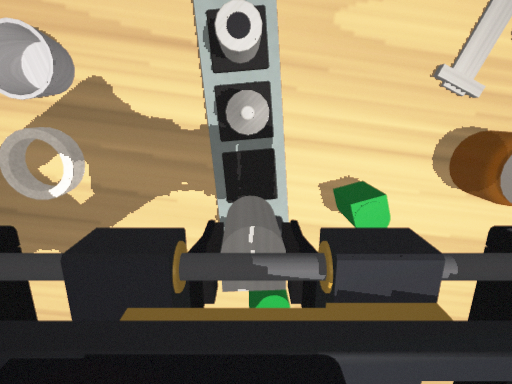

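>>> {"fn": "send_rows", "kwargs": {"motion": [[[-5,0,-2],0.046],[[-12,-2,-2],0.046],[[-20,-4,0],0.046],[[-24,-6,0],0.046],[[-24,-7,0],0.047]]}}

```text
time_s: 14.57
position: [0.4556, -0.1064, 0.1211]
tcp_rot: [[-0.119, -0.993, -0.001], [-0.993, 0.119, -0.012], [0.013, -0.001, -1.0]]
force: [0.5, 1.3, -3.6]
opening: 0.389
```

>>> {"fn": "send_rows", "kwargs": {"motion": [[[-24,-7,0],0],[[-24,-7,0],0],[[-24,-7,0],0],[[-24,-7,0],0],[[-24,-7,0],0]]}}

```text
time_s: 14.98
position: [0.4971, 0.016, 0.1084]
tcp_rot: [[-0.124, -0.992, -0.025], [-0.992, 0.124, -0.005], [0.009, 0.024, -1.0]]
force: [0.3, 0.3, -3.9]
opening: 0.392
```

>>> {"fn": "send_rows", "kwargs": {"motion": [[[-24,-7,0],0],[[-24,-7,0],0],[[-22,-7,0],0],[[-18,-6,0],0],[[-14,-5,0],0]]}}

```text
time_s: 15.4
position: [0.5343, 0.1208, 0.0936]
tcp_rot: [[-0.122, -0.991, -0.049], [-0.993, 0.122, -0.004], [0.01, 0.049, -0.999]]
force: [0.8, -0.2, -4.5]
opening: 0.386
```

```bash
python3 -c "
from h import *
settle(1);settle(3);plan((*pocket(.0975),.13),-95.8)"
```

```text
t 15.45 pos [535.6 123.   93.2] tilt rad -0.0476 [-0.0476 -0.0021] q2+3+5 182.73
t 15.6 pos [533.8 119.1  94.2] tilt rad -0.0495 [-0.0495 -0.0048] q2+3+5 182.84
t 15.6 pos [533.8 119.1  94.2] ang -96.98 tilt [-0.0495 -0.0048 -0.9988] turn rad -0.0206 shift after turn mm [-110.   -64.5  -35.8] op 0.391 F [-0.3 -0.4 -3.2]
```

>>> {"fn": "send_rows", "kwargs": {"motion": [[[-8,-5,-6],-0.02],[[-16,-10,-8],0],[[-16,-10,-8],0],[[-16,-10,-8],0],[[-16,-10,-8],0]]}}

```text
time_s: 16.02
position: [0.5818, 0.1816, 0.1254]
tcp_rot: [[-0.107, -0.992, -0.069], [-0.994, 0.108, -0.007], [0.015, 0.068, -0.998]]
force: [-0.2, 0.3, -3.8]
opening: 0.39
```

```bash
python3 -c "
from h import *
settle(1);settle(3);plan((*pocket(.0975),.13),-95.8)"
```

```text
t 16.07 pos [586.6 184.9 127.3] tilt rad -0.0602 [-0.0602 -0.0038] q2+3+5 183.45
t 16.22 pos [581.3 181.3 125.1] tilt rad -0.0694 [-0.0689 -0.0078] q2+3+5 183.98
t 16.22 pos [581.3 181.3 125.1] ang -96.06 tilt [-0.0689 -0.0078 -0.9976] turn rad -0.0045 shift after turn mm [-43.3 -23.5  -4.9] op 0.388 F [-1.  -0.5 -3.8]
```

>>> {"fn": "send_rows", "kwargs": {"motion": [[[0,0,0],0],[[0,0,0],0],[[0,0,0],0],[[0,0,0],0],[[0,0,0],0]]}}

```text
time_s: 16.63
position: [0.5766, 0.1774, 0.123]
tcp_rot: [[-0.109, -0.991, -0.078], [-0.994, 0.11, -0.01], [0.018, 0.077, -0.997]]
force: [-0.0, 0.1, -4.2]
opening: 0.395
```

```bash
python3 -c "
from h import *
print(bot.read_state()['joint_positions'])
settle(1);settle(3);plan((*pocket(.0975),.13),-95.8)"
```

```text
[ 6.51571529e+00  3.58599131e+01  8.56672391e+01 -3.86983645e-02
  6.29870182e+01  1.02814887e+02]
t 16.68 pos [576.5 177.4 123. ] tilt rad -0.0789 [-0.0783 -0.0096] q2+3+5 184.52
t 16.83 pos [577.1 177.8 123.3] tilt rad -0.0777 [-0.0771 -0.0093] q2+3+5 184.45
t 16.83 pos [577.1 177.8 123.3] ang -96.21 tilt [-0.0771 -0.0093 -0.997 ] turn rad -0.0072 shift after turn mm [-47.2 -27.4  -6.7] op 0.391 F [ 0.2  0.1 -4.1]
```

>>> {"fn": "send_rows", "kwargs": {"motion": [[[0,0,20],0],[[0,0,20],0],[[0,0,0],0],[[0,0,0],0],[[0,0,0],0]]}}

```text
time_s: 17.25
position: [0.5763, 0.178, 0.0845]
tcp_rot: [[-0.108, -0.992, -0.072], [-0.994, 0.109, -0.009], [0.017, 0.071, -0.997]]
force: [0.5, 0.6, -3.8]
opening: 0.389
```

```bash
python3 -c "
from h import *
settle(1);settle(3);plan((*pocket(.0975),.13),-95.8)"
```

```text
t 17.3 pos [576.8 178.1  84.9] tilt rad -0.0713 [-0.0708 -0.0085] q2+3+5 184.09
t 17.45 pos [577.2 178.1  85.3] tilt rad -0.0701 [-0.0696 -0.0084] q2+3+5 184.02
t 17.45 pos [577.2 178.1  85.3] ang -96.2 tilt [-0.0696 -0.0084 -0.9975] turn rad -0.007 shift after turn mm [-46.9 -27.3 -44.7] op 0.391 F [-0.1 -0.3 -4. ]
```

>>> {"fn": "send_rows", "kwargs": {"motion": [[[0,20,-10],0],[[0,30,-10],0],[[0,0,0],0],[[0,0,0],0],[[0,0,0],0]]}}

```text
time_s: 17.87
position: [0.5296, 0.1839, 0.1122]
tcp_rot: [[-0.109, -0.992, -0.064], [-0.994, 0.109, -0.008], [0.015, 0.062, -0.998]]
force: [-0.4, 0.2, -3.3]
opening: 0.389
```

```bash
python3 -c "
from h import *
settle(1);settle(3);plan((*pocket(.0975),.13),-95.8)"
```

```text
t 17.92 pos [530.5 183.9 112.2] tilt rad -0.0627 [-0.0622 -0.0075] q2+3+5 183.59
t 18.07 pos [530.8 183.7 111.4] tilt rad -0.0635 [-0.0631 -0.0077] q2+3+5 183.64
t 18.07 pos [530.8 183.7 111.4] ang -96.27 tilt [-0.0631 -0.0077 -0.998 ] turn rad -0.0082 shift after turn mm [-46.1 -74.  -18.6] op 0.389 F [ 0.2 -0.7 -3.9]
```

>>> {"fn": "send_rows", "kwargs": {"motion": [[[0,-8,0],0],[[0,-8,0],0],[[0,-8,0],0],[[0,-8,0],0],[[0,-8,0],0]]}}

```text
time_s: 18.48
position: [0.5742, 0.1785, 0.1073]
tcp_rot: [[-0.11, -0.992, -0.065], [-0.994, 0.11, -0.008], [0.015, 0.063, -0.998]]
force: [-0.1, 0.3, -3.8]
opening: 0.392
```

```bash
python3 -c "
from h import *
settle(1);settle(3);plan((*pocket(.0975),.13),-95.8)"
```

```text
t 18.53 pos [577.  178.2 107.4] tilt rad -0.0612 [-0.0607 -0.0078] q2+3+5 183.51
t 18.68 pos [572.7 178.6 107.3] tilt rad -0.0666 [-0.0661 -0.008 ] q2+3+5 183.82
t 18.68 pos [572.7 178.6 107.3] ang -96.29 tilt [-0.0661 -0.008  -0.9978] turn rad -0.0086 shift after turn mm [-46.9 -31.8 -22.7] op 0.387 F [-0.4  0.4 -4.1]
```

>>> {"fn": "send_rows", "kwargs": {"motion": [[[-10,-6,0],-0.008],[[-16,-9,0],0],[[-12,-7,0],0],[[-7,-4,0],0],[[0,0,15],0]]}}

```text
time_s: 19.1
position: [0.6012, 0.2219, 0.0918]
tcp_rot: [[-0.102, -0.992, -0.067], [-0.995, 0.103, -0.008], [0.014, 0.066, -0.998]]
force: [1.1, -0.3, -3.6]
opening: 0.391
```

```bash
python3 -c "
from h import *
settle(1);settle(3);plan((*pocket(.0975),.024),-95.8)
W=capture('wrist');cv2.imwrite('pics/w5.png',W['image'])
W=capture('scene');cv2.imwrite('pics/c5.png',cv2.resize(W['image'][90:230,250:430],None,fx=4,fy=4))
print([(r['xy'],r['p']) for r in place_of('wrist','empty_rack')])"
```

```text
t 19.15 pos [596.9 220.7  87.2] tilt rad -0.0771 [-0.0766 -0.0097] q2+3+5 184.42
t 19.3 pos [596.4 219.6  88.6] tilt rad -0.0786 [-0.078  -0.0103] q2+3+5 184.51
t 19.3 pos [596.4 219.6  88.6] ang -95.91 tilt [-0.078  -0.0103 -0.9969] turn rad -0.0019 shift after turn mm [ -3.7 -12.4  64.6] op 0.391 F [ 0.   0.1 -2.6]
[]
```

View pics/w5.png

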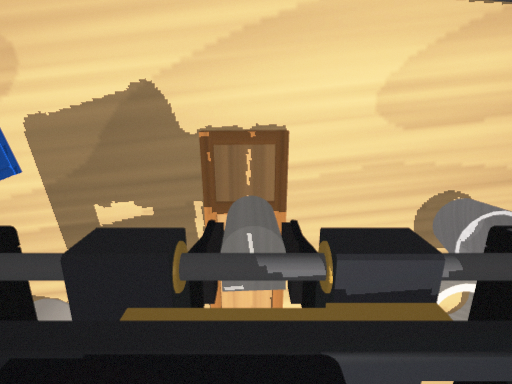

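View pics/c5.png

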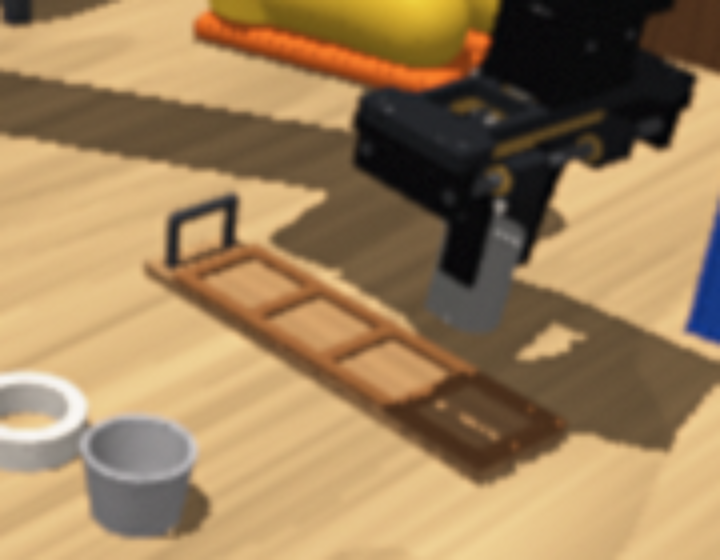

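>>> {"fn": "send_rows", "kwargs": {"motion": [[[-1,-4,8],0],[[-1,-6,12],0],[[-1,-5,12],0],[[-1,-3,10],0],[[0,-1,6],0]]}}

```text
time_s: 19.87
position: [0.6179, 0.2208, 0.0393]
tcp_rot: [[-0.105, -0.992, -0.068], [-0.994, 0.106, -0.008], [0.015, 0.066, -0.998]]
force: [-0.4, 0.5, -3.4]
opening: 0.391
```

```bash
python3 -c "
from h import *
settle(1);settle(3);plan((*pocket(.0975),.024),-95.8)"
```

```text
t 19.92 pos [616.8 220.5  37.9] tilt rad -0.0706 [-0.0702 -0.0088] q2+3+5 184.05
t 20.07 pos [617.4 220.9  40.8] tilt rad -0.068 [-0.0676 -0.0082] q2+3+5 183.9
t 20.07 pos [617.4 220.9  40.8] ang -96.01 tilt [-0.0676 -0.0082 -0.9977] turn rad -0.0037 shift after turn mm [-0.2  8.4 16.8] op 0.389 F [ 0.1  0.2 -3.6]
```

>>> {"fn": "send_rows", "kwargs": {"motion": [[[0,2,1],0],[[0,2,2],0],[[0,1,3],0],[[0,0,3],0],[[0,0,2],0]]}}

```text
time_s: 20.48
position: [0.6124, 0.222, 0.0321]
tcp_rot: [[-0.104, -0.993, -0.063], [-0.994, 0.105, -0.007], [0.014, 0.062, -0.998]]
force: [-1.0, 0.3, -3.9]
opening: 0.39
```

```bash
python3 -c "
from h import *
settle(1);settle(3);plan((*pocket(.0975),.024),-95.8)
W=capture('scene');cv2.imwrite('pics/c6.png',cv2.resize(W['image'][130:230,300:430],None,fx=6,fy=6,interpolation=2))"
```

```text
t 20.53 pos [612.1 222.   31.7] tilt rad -0.0642 [-0.0639 -0.0075] q2+3+5 183.68
t 20.68 pos [612.7 222.   32.1] tilt rad -0.0635 [-0.0631 -0.0074] q2+3+5 183.64
t 20.68 pos [612.7 222.   32.1] ang -96.0 tilt [-0.0631 -0.0074 -0.998 ] turn rad -0.0035 shift after turn mm [0.3 3.6 8.1] op 0.39 F [-0.2 -0.3 -3.4]
```

View pics/c6.png

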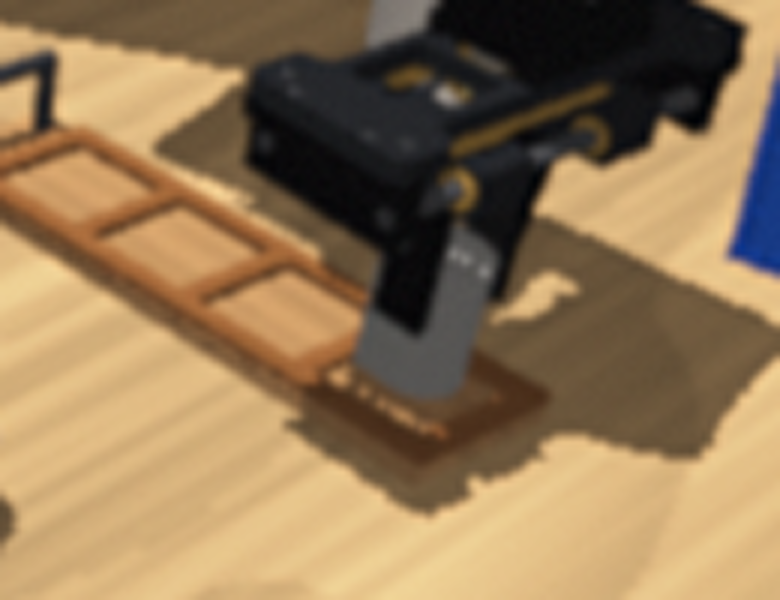

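>>> {"fn": "send_rows", "kwargs": {"motion": [[[0,1,1.5],0],[[0,0.5,1.5],0],[[0,0,2],0],[[0,0,1.5],0],[[0,0,1],0]]}}

```text
time_s: 21.15
position: [0.6114, 0.2221, 0.0247]
tcp_rot: [[-0.105, -0.993, -0.061], [-0.994, 0.105, -0.007], [0.013, 0.06, -0.998]]
force: [-0.1, 0.3, -4.4]
opening: 0.389
```

```bash
python3 -c "
from h import *
settle(1);settle(3);plan((*pocket(.0975),.022),-95.8)
W=capture('scene');cv2.imwrite('pics/c7.png',cv2.resize(W['image'][130:230,300:430],None,fx=6,fy=6,interpolation=2))"
```

```text
t 21.2 pos [611.2 222.1  24.5] tilt rad -0.0621 [-0.0618 -0.0072] q2+3+5 183.56
t 21.35 pos [611.5 222.1  25. ] tilt rad -0.0614 [-0.0611 -0.007 ] q2+3+5 183.52
t 21.35 pos [611.5 222.1  25. ] ang -96.01 tilt [-0.0611 -0.007  -0.9981] turn rad -0.0037 shift after turn mm [0.4 2.4 3. ] op 0.392 F [-0.1  0.2 -2.8]
```

View pics/c7.png

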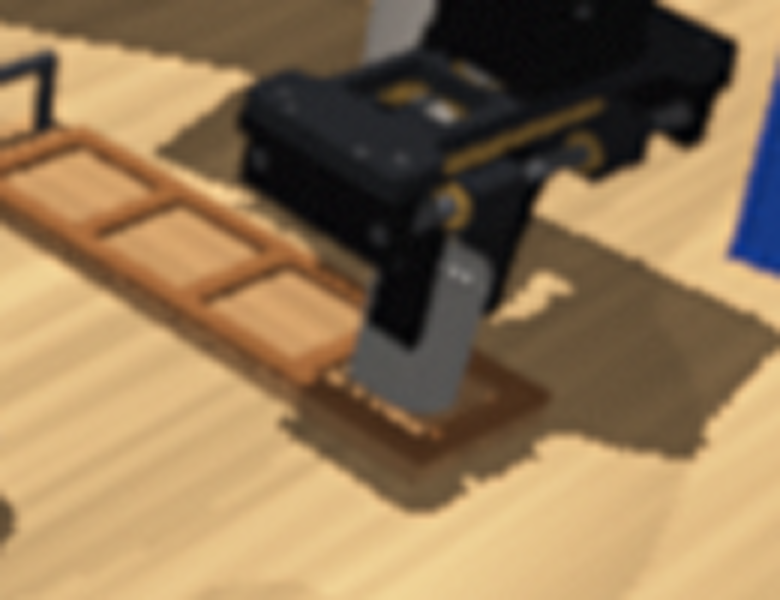

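>>> {"fn": "send_rows", "kwargs": {"motion": [[[0,0.5,1],0],[[0,0.5,1],0],[[0,0,1],0],[[0,0,1],0],[[0,0,0.5],0]]}}

```text
time_s: 21.82
position: [0.6112, 0.2223, 0.0235]
tcp_rot: [[-0.104, -0.993, -0.059], [-0.994, 0.105, -0.007], [0.013, 0.058, -0.998]]
force: [-0.2, -0.9, -1.0]
opening: 0.386
```

```bash
python3 -c "
from h import *
settle(1);settle(2);plan((*pocket(.0975),.022),-95.8)"
```

```text
t 21.87 pos [611.1 222.3  23.4] tilt rad -0.0592 [-0.0589 -0.007 ] q2+3+5 183.39
t 21.97 pos [611.  222.3  23.4] tilt rad -0.0595 [-0.0592 -0.007 ] q2+3+5 183.41
t 21.97 pos [611.  222.3  23.4] ang -96.0 tilt [-0.0592 -0.007  -0.9982] turn rad -0.0034 shift after turn mm [0.5 1.9 1.4] op 0.389 F [-2.3 -0.6  3.1]
```

>>> {"fn": "send_rows", "kwargs": {"motion": [[[0,0,1],0],[[0,0,1],0],[[0,0,1],0],[[0,0,0.5],0],[[0,0,0],0]]}}

```text
time_s: 22.38
position: [0.6111, 0.2223, 0.0235]
tcp_rot: [[-0.104, -0.993, -0.058], [-0.994, 0.105, -0.007], [0.013, 0.057, -0.998]]
force: [-0.7, 0.7, -1.3]
opening: 0.388
```

```bash
python3 -c "
from h import *
settle(1);settle(2);plan((*pocket(.0975),.022),-95.8)"
```

```text
t 22.43 pos [611.1 222.3  23.4] tilt rad -0.0587 [-0.0583 -0.0071] q2+3+5 183.36
t 22.53 pos [611.  222.3  23.4] tilt rad -0.0589 [-0.0586 -0.0072] q2+3+5 183.38
t 22.53 pos [611.  222.3  23.4] ang -95.98 tilt [-0.0586 -0.0072 -0.9983] turn rad -0.0032 shift after turn mm [0.5 1.9 1.4] op 0.393 F [-2.3 -0.9  2.1]
```

Contact is confirmed, so I'll release gently.

>>> {"fn": "send_rows", "kwargs": {"motion": [[[0,0,0],0],[[0,0,0],0],[[0,0,0],0],[[0,0,0],0],[[0,0,0],0]], "gripper": 0.55}}

```text
time_s: 22.95
position: [0.6129, 0.2228, 0.0222]
tcp_rot: [[-0.105, -0.993, -0.055], [-0.994, 0.105, -0.006], [0.012, 0.054, -0.998]]
force: [0.3, -0.1, 0.0]
opening: 0.448
```

```bash
python3 -c "
from h import *
plan((*pocket(.0975),.022),-95.8)
W=capture('scene');cv2.imwrite('pics/c8.png',cv2.resize(W['image'][130:230,300:430],None,fx=6,fy=6,interpolation=2))"
```

```text
t 22.95 pos [612.9 222.8  22.2] ang -96.01 tilt [-0.055  -0.006  -0.9985] turn rad -0.0037 shift after turn mm [1.2 3.7 0.2] op 0.448 F [ 0.3 -0.1  0. ]
```

View pics/c8.png

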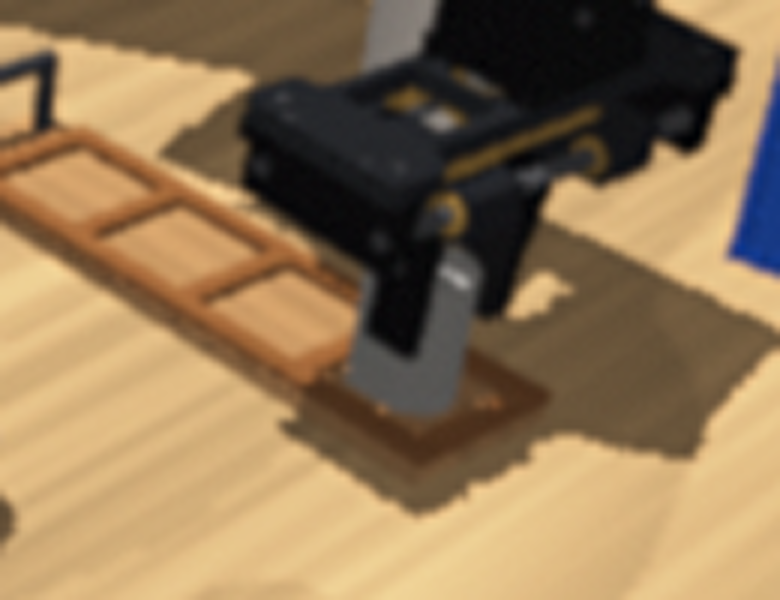

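>>> {"fn": "send_rows", "kwargs": {"motion": [[[0,0,0],0],[[0,0,0],0],[[0,0,0],0],[[0,0,0],0],[[0,0,0],0]], "gripper": 0}}

```text
time_s: 23.42
position: [0.6131, 0.2228, 0.0219]
tcp_rot: [[-0.105, -0.993, -0.055], [-0.994, 0.105, -0.006], [0.012, 0.054, -0.998]]
force: [-0.0, 0.7, -0.1]
opening: 0.742
```

>>> {"fn": "send_rows", "kwargs": {"motion": [[[0,0,-5],0],[[0,0,-12],0],[[0,0,-20],0],[[0,0,-20],0],[[0,0,-20],0]]}}

```text
time_s: 23.83
position: [0.6134, 0.2225, 0.0987]
tcp_rot: [[-0.105, -0.992, -0.066], [-0.994, 0.105, -0.008], [0.015, 0.065, -0.998]]
force: [0.5, 0.5, 0.1]
opening: 0.99
```

```bash
python3 -c "
from h import *
settle(1);settle(1);plan((.515,-.181,.14),-78.2)
W=capture('scene');cv2.imwrite('pics/c9.png',cv2.resize(W['image'][130:230,300:430],None,fx=6,fy=6,interpolation=2))"
```

```text
t 23.88 pos [617.  223.2 103.7] tilt rad -0.0574 [-0.0572 -0.0063] q2+3+5 183.29
t 23.93 pos [617.2 223.3 102.3] tilt rad -0.0565 [-0.0563 -0.0061] q2+3+5 183.24
t 23.93 pos [617.2 223.3 102.3] ang -96.01 tilt [-0.0563 -0.0061 -0.9984] turn rad -0.3109 shift after turn mm [374.8 182.7 -37.7] op 0.997 F [ 0.1  0.8 -0.2]
```

View pics/c9.png

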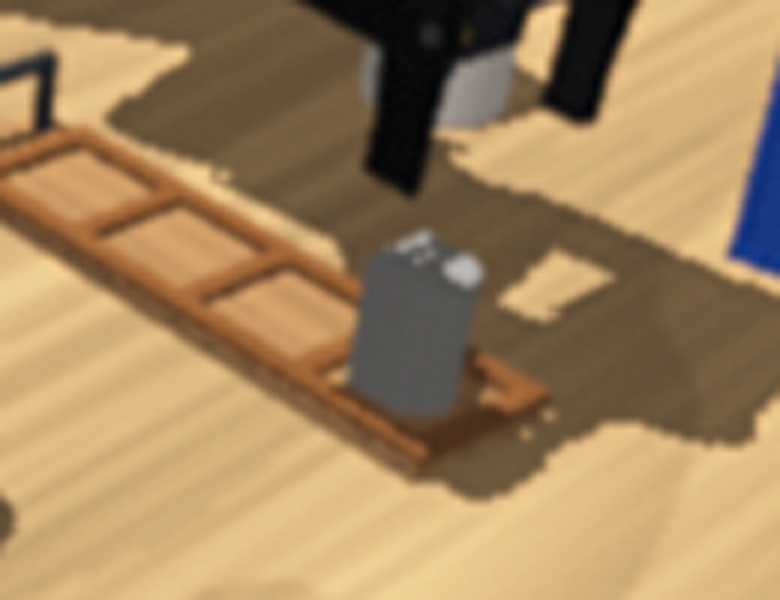

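>>> {"fn": "send_rows", "kwargs": {"motion": [[[8,4,-8],-0.062],[[18,10,-10],-0.062],[[26,13,-10],-0.062],[[28,13,-10],-0.062],[[28,13,0],-0.062]]}}

```text
time_s: 24.4
position: [0.5677, 0.1156, 0.1397]
tcp_rot: [[0.225, -0.972, -0.064], [-0.974, -0.225, -0.006], [-0.009, 0.064, -0.998]]
force: [1.3, -1.2, 1.2]
opening: 1.001
```

>>> {"fn": "send_rows", "kwargs": {"motion": [[[28,14,0],0],[[28,14,0],0],[[28,14,0],0],[[28,14,0],0],[[28,14,0],0]]}}

```text
time_s: 24.82
position: [0.5247, -0.0417, 0.1409]
tcp_rot: [[0.231, -0.97, -0.071], [-0.973, -0.231, -0.005], [-0.012, 0.071, -0.997]]
force: [0.3, -0.9, -0.2]
opening: 1.0
```

```bash
python3 -c "
from h import *
settle(1);settle(1);plan((.515,-.181,.14),-78.2)"
```

```text
t 24.87 pos [523.6 -47.2 140.9] tilt rad -0.0677 [-0.073  -0.0085] q2+3+5 183.9
t 24.92 pos [524.6 -44.4 140.9] tilt rad -0.0674 [-0.0718 -0.0058] q2+3+5 183.88
t 24.92 pos [524.6 -44.4 140.9] ang -76.95 tilt [-0.0718 -0.0058 -0.9974] turn rad 0.0219 shift after turn mm [131.7  37.3   0.9] op 0.998 F [-0.1 -0.1  0.3]
```

>>> {"fn": "send_rows", "kwargs": {"motion": [[[18,4,0],0.022],[[28,8,0],0],[[28,8,0],0],[[28,8,0],0],[[20,6,0],0]]}}

```text
time_s: 25.33
position: [0.5134, -0.1685, 0.139]
tcp_rot: [[0.207, -0.975, -0.079], [-0.978, -0.208, 0.001], [-0.017, 0.077, -0.997]]
force: [-0.2, -0.4, 0.8]
opening: 0.999
```

```bash
python3 -c "
from h import *
settle(1);settle(3);plan((.515,-.181,.08),-78.2)
W=capture('wrist');cv2.imwrite('pics/w10.png',W['image'])"
```

```text
t 25.38 pos [ 513.8 -172.1  139. ] tilt rad -0.0672 [-0.0779 -0.002 ] q2+3+5 183.88
t 25.53 pos [ 513.2 -166.5  138.9] tilt rad -0.0709 [-0.0796  0.0022] q2+3+5 184.09
t 25.53 pos [ 513.2 -166.5  138.9] ang -78.09 tilt [-0.0796  0.0022 -0.9968] turn rad 0.002 shift after turn mm [14.6  1.2 58.9] op 1.0 F [-0.6 -0.9 -0.3]
```

View pics/w10.png

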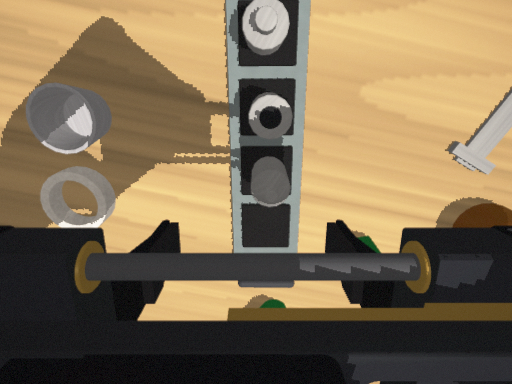

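>>> {"fn": "send_rows", "kwargs": {"motion": [[[7,0,10],0],[[7,0,15],0],[[0,0,15],0],[[0,0,8],0],[[0,0,0],0]]}}

```text
time_s: 26.0
position: [0.5131, -0.1741, 0.0875]
tcp_rot: [[0.216, -0.973, -0.079], [-0.976, -0.217, 0.003], [-0.02, 0.077, -0.997]]
force: [0.4, 0.3, -0.1]
opening: 1.001
```

>>> {"fn": "send_rows", "kwargs": {"motion": [[[0,0,0],0],[[0,0,0],0],[[0,0,0],0],[[0,0,0],0],[[0,0,0],0]]}}

```text
time_s: 26.42
position: [0.5137, -0.1722, 0.088]
tcp_rot: [[0.219, -0.972, -0.079], [-0.975, -0.22, 0.002], [-0.02, 0.077, -0.997]]
force: [0.1, -0.5, -0.7]
opening: 1.001
```

```bash
python3 -c "
from h import *
settle(1);plan((.515,-.181,.08),-78.2)"
```

```text
t 26.47 pos [ 513.8 -172.3   88.1] tilt rad -0.0703 [-0.0792  0.0024] q2+3+5 184.06
t 26.47 pos [ 513.8 -172.3   88.1] ang -77.32 tilt [-0.0792  0.0024 -0.9969] turn rad 0.0153 shift after turn mm [8.8 0.6 8.1] op 0.998 F [ 0.4  0.3 -0.1]
```

>>> {"fn": "send_rows", "kwargs": {"motion": [[[0,0,-8],0.015],[[2,0,-16],0],[[2,0,-16],0],[[2,0,-16],0],[[2,0,-12],0]]}}

```text
time_s: 26.88
position: [0.5192, -0.1795, 0.1587]
tcp_rot: [[0.201, -0.976, -0.084], [-0.979, -0.202, 0.005], [-0.022, 0.081, -0.996]]
force: [-0.3, 0.1, 0.0]
opening: 0.999
```

```bash
python3 -c "
from h import *
settle(1);settle(3);plan((.515,-.181,.08),-78.2)"
```

```text
t 26.93 pos [ 521.1 -180.7  161. ] tilt rad -0.0698 [-0.0789  0.0021] q2+3+5 184.02
t 27.08 pos [ 518.6 -179.1  157.1] tilt rad -0.0766 [-0.0847  0.0056] q2+3+5 184.41
t 27.08 pos [ 518.6 -179.1  157.1] ang -78.4 tilt [-0.0847  0.0056 -0.9964] turn rad -0.0035 shift after turn mm [ 1.1  3.9 77.1] op 1.0 F [ 0.4  0.1 -1.1]
```

>>> {"fn": "send_rows", "kwargs": {"motion": [[[0,0,35],0],[[0,0,40],0],[[0,0,0],0],[[0,0,0],0],[[0,0,0],0]]}}

```text
time_s: 27.5
position: [0.511, -0.1777, 0.0796]
tcp_rot: [[0.2, -0.976, -0.087], [-0.979, -0.201, 0.007], [-0.025, 0.084, -0.996]]
force: [0.1, -0.5, 0.4]
opening: 1.001
```

```bash
python3 -c "
from h import *
settle(1);settle(3);plan((.515,-.181,.08),-78.2)"
```

```text
t 27.55 pos [ 511.8 -178.1   80.2] tilt rad -0.0773 [-0.0854  0.0063] q2+3+5 184.47
t 27.7 pos [ 513.2 -178.8   81.4] tilt rad -0.0731 [-0.0817  0.0043] q2+3+5 184.22
t 27.7 pos [ 513.2 -178.8   81.4] ang -78.44 tilt [-0.0817  0.0043 -0.9966] turn rad -0.0042 shift after turn mm [ 2.5 -1.4  1.4] op 0.998 F [-0.3  0.1  0.3]
```

>>> {"fn": "send_rows", "kwargs": {"motion": [[[1,-1,6],0],[[1,-1,10],0],[[0,-1,10],0],[[0,-1,10],0],[[0,-1,8],0]]}}

```text
time_s: 28.12
position: [0.5193, -0.182, 0.0386]
tcp_rot: [[0.201, -0.977, -0.071], [-0.98, -0.201, -0.002], [-0.012, 0.07, -0.997]]
force: [0.1, -0.1, 0.6]
opening: 1.001
```

```bash
python3 -c "
from h import *
settle(1);settle(3);plan((.515,-.181,.03),-78.2)
W=capture('wrist');cv2.imwrite('pics/w11.png',W['image'])"
```

```text
t 28.17 pos [ 518.3 -181.4   37.1] tilt rad -0.0638 [-0.0736 -0.0003] q2+3+5 183.7
t 28.32 pos [ 519.1 -181.8   39.2] tilt rad -0.0616 [-0.0717 -0.0015] q2+3+5 183.57
t 28.32 pos [ 519.1 -181.8   39.2] ang -78.42 tilt [-0.0717 -0.0015 -0.9974] turn rad -0.0038 shift after turn mm [-1.6  3.9  9.2] op 1.0 F [-0.   0.8 -0.1]
```

View pics/w11.png

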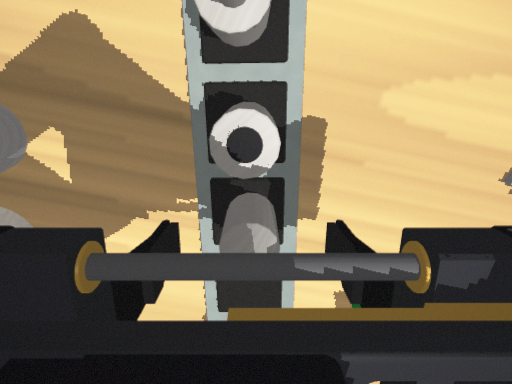

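>>> {"fn": "send_rows", "kwargs": {"motion": [[[0,1,2],0],[[-1,1,2],0],[[0,1,2],0],[[0,0,2],0],[[0,0,1],0]], "gripper": 0.4}}

```text
time_s: 28.78
position: [0.5164, -0.1823, 0.0317]
tcp_rot: [[0.201, -0.977, -0.068], [-0.98, -0.201, -0.004], [-0.01, 0.067, -0.998]]
force: [0.2, -0.8, 0.1]
opening: 0.708
```

>>> {"fn": "send_rows", "kwargs": {"motion": [[[0,0,0],0],[[0,0,0],0],[[0,0,0],0],[[0,0,0],0],[[0,0,0],0]], "gripper": 1}}

```text
time_s: 29.2
position: [0.516, -0.1816, 0.0317]
tcp_rot: [[0.2, -0.977, -0.069], [-0.98, -0.201, -0.003], [-0.011, 0.068, -0.998]]
force: [-0.5, -0.7, -1.1]
opening: 0.4
```

>>> {"fn": "send_rows", "kwargs": {"motion": [[[0,0,0],0],[[0,0,0],0],[[0,0,0],0],[[0,0,0],0],[[0,0,0],0]]}}

```text
time_s: 29.62
position: [0.516, -0.1816, 0.0317]
tcp_rot: [[0.201, -0.977, -0.069], [-0.98, -0.201, -0.003], [-0.011, 0.068, -0.998]]
force: [-0.3, 0.5, 0.4]
opening: 0.4
```

```bash
python3 -c "
from h import *
settle(1);plan((.515,-.181,.03),-78.2)
W=capture('wrist');cv2.imwrite('pics/w12.png',W['image'])
print(onplane(W,(245,144),.072))"
```

```text
t 29.67 pos [ 516.  -181.6   31.7] tilt rad -0.0582 [-0.0686 -0.0028] q2+3+5 183.37
t 29.67 pos [ 516.  -181.6   31.7] ang -78.42 tilt [-0.0686 -0.0028 -0.9976] turn rad -0.0038 shift after turn mm [-0.8  0.8  1.7] op 0.398 F [-0.   0.6 -0.3]
[ 0.57427961 -0.16630787  0.072     ]
```

View pics/w12.png

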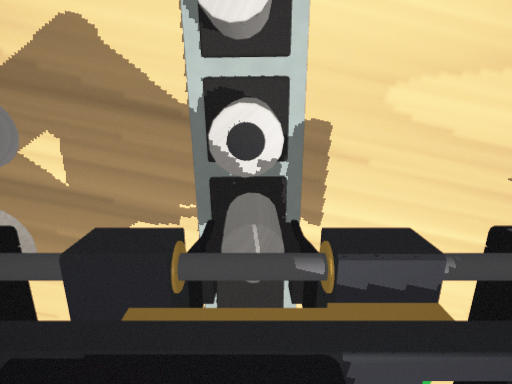

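```bash
python3 -c "
from h import *
for c,b in (('side',(200,60,170,140)),('scene',(140,170,170,130))):
    W=capture(c);cv2.imwrite(f'pics/z_{c}.png',cv2.resize(W['image'][b[1]:b[1]+b[3],b[0]:b[0]+b[2]],None,fx=4.5,fy=4.5,interpolation=2))
"
```

```text
(no output)
```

View pics/z_side.png

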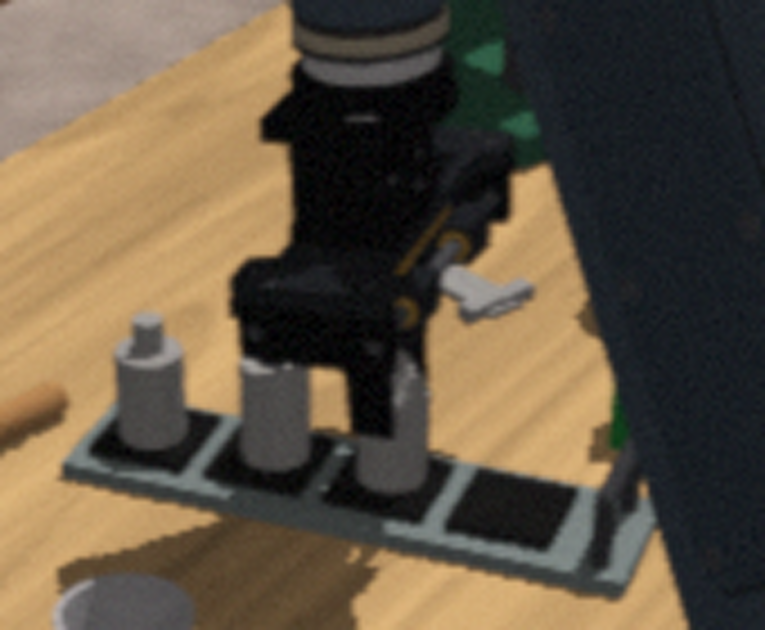

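View pics/z_scene.png

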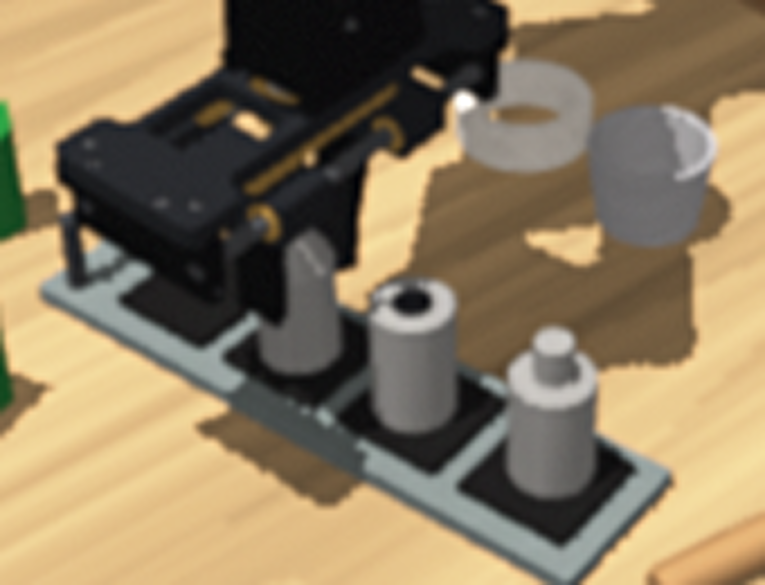

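```bash
python3 -c "
from h import *
S=capture('scene');D=capture('side')
g=lambda d,o,u,v,z:onplane(d,((u+.5)/4.5-.5+o[0],(v+.5)/4.5-.5+o[1]),z).round(4)
print('cone base', g(D,(200,60),392,473,.016), g(S,(140,170),300,352,.016))
print('drum base', g(D,(200,60),274,452,.016), g(S,(140,170),414,410,.016))
print('stud base', g(D,(200,60),152,432,.016), g(S,(140,170),550,473,.016))
print('stud top', g(D,(200,60),147,320,.084), g(S,(140,170),554,340,.084))
"
```

```text
cone base [ 0.518  -0.1866  0.016 ] [ 0.5167 -0.1852  0.016 ]
drum base [ 0.5796 -0.1703  0.016 ] [ 0.5781 -0.1707  0.016 ]
stud base [ 0.6445 -0.1515  0.016 ] [ 0.6432 -0.1522  0.016 ]
stud top [ 0.6429 -0.1503  0.084 ] [ 0.6407 -0.1497  0.084 ]
```

>>> {"fn": "send_rows", "kwargs": {"motion": [[[0,0,-5],0],[[0,0,-12],0],[[0,0,-25],0],[[0,0,-30],0],[[0,0,-30],0]]}}

```text
time_s: 30.33
position: [0.516, -0.1778, 0.1282]
tcp_rot: [[0.2, -0.976, -0.089], [-0.98, -0.201, 0.009], [-0.027, 0.085, -0.996]]
force: [0.7, -1.4, -3.9]
opening: 0.401
```

```bash
python3 -c "
from h import *
settle(1);settle(3);print(pocket(.0325));plan((*pocket(.0325),.13),-95.8)"
```

```text
t 30.38 pos [ 520.2 -179.8  134.2] tilt rad -0.07 [-0.0787  0.0031] q2+3+5 184.04
t 30.53 pos [ 517.3 -178.5  128.5] tilt rad -0.0769 [-0.0847  0.0064] q2+3+5 184.43
[0.54440409 0.2285877 ]
t 30.53 pos [ 517.3 -178.5  128.5] ang -78.47 tilt [-0.0847  0.0064 -0.9964] turn rad 0.3025 shift after turn mm [-407.8   14.2   -1.5] op 0.395 F [-0.7 -0.9 -4.5]
```

>>> {"fn": "send_rows", "kwargs": {"motion": [[[-4,2,0],0.06],[[-10,3,0],0.06],[[-16,4,0],0.06],[[-20,2,0],0.06],[[-24,1,0],0.06]]}}

```text
time_s: 30.95
position: [0.496, -0.1059, 0.1215]
tcp_rot: [[-0.117, -0.988, -0.099], [-0.993, 0.117, 0.012], [-0.0, 0.1, -0.995]]
force: [-0.3, 1.0, -4.0]
opening: 0.399
```

>>> {"fn": "send_rows", "kwargs": {"motion": [[[-26,1,0],0],[[-26,1,0],0],[[-26,1,0],0],[[-26,1,0],0],[[-26,1,0],0]]}}

```text
time_s: 31.37
position: [0.4962, 0.0301, 0.1121]
tcp_rot: [[-0.125, -0.984, -0.123], [-0.992, 0.124, 0.018], [-0.003, 0.125, -0.992]]
force: [1.4, 0.1, -3.3]
opening: 0.401
```

>>> {"fn": "send_rows", "kwargs": {"motion": [[[-26,1,0],0],[[-26,1,0],0],[[-26,1,0],0],[[-20,1,0],0],[[-14,1,0],0]]}}

```text
time_s: 31.78
position: [0.4953, 0.1493, 0.1026]
tcp_rot: [[-0.124, -0.981, -0.147], [-0.992, 0.122, 0.019], [-0.0, 0.148, -0.989]]
force: [-1.1, 0.0, -3.5]
opening: 0.403
```

```bash
python3 -c "
from h import *
settle(1);settle(3);plan((*pocket(.0325),.1),-95.8)"
```

```text
t 31.83 pos [494.7 151.6 102.3] tilt rad -0.1459 [-0.1475  0.0207] q2+3+5 188.41
t 31.98 pos [495.7 147.3 103.2] tilt rad -0.1446 [-0.1458  0.0176] q2+3+5 188.33
t 31.98 pos [495.7 147.3 103.2] ang -97.09 tilt [-0.1458  0.0176 -0.9892] turn rad -0.0225 shift after turn mm [-85.8 -40.2   3.2] op 0.393 F [-0.2  0.1 -4.1]
```

>>> {"fn": "send_rows", "kwargs": {"motion": [[[-15,-8,0],-0.022],[[-30,-15,0],0],[[-30,-18,0],0],[[-10,-8,0],0],[[-4,-4,0],0]]}}

```text
time_s: 32.4
position: [0.5552, 0.2243, 0.0904]
tcp_rot: [[-0.11, -0.981, -0.157], [-0.994, 0.109, 0.014], [0.004, 0.158, -0.987]]
force: [-1.1, -0.2, -3.9]
opening: 0.402
```

```bash
python3 -c "
from h import *
settle(1);settle(3);plan((*pocket(.0325),.024),-95.8)"
```

```text
t 32.45 pos [556.1 224.5  90.3] tilt rad -0.1506 [-0.1555  0.0146] q2+3+5 188.7
t 32.6 pos [552.9 222.8  91. ] tilt rad -0.1551 [-0.1598  0.0133] q2+3+5 188.95
t 32.6 pos [552.9 222.8  91. ] ang -96.37 tilt [-0.1598  0.0133 -0.9871] turn rad -0.0099 shift after turn mm [-4.9  9.1 67. ] op 0.399 F [ 0.3 -0.  -3.7]
```

>>> {"fn": "send_rows", "kwargs": {"motion": [[[-1,0,6],-0.01],[[-2,0,11],0],[[-1,0,11],0],[[-1,0,11],0],[[0,0,9],0]]}}

```text
time_s: 33.02
position: [0.5437, 0.2248, 0.0417]
tcp_rot: [[-0.104, -0.982, -0.159], [-0.995, 0.104, 0.013], [0.004, 0.16, -0.987]]
force: [-0.3, -0.5, -4.2]
opening: 0.397
```

```bash
python3 -c "
from h import *
settle(1);settle(3);plan((*pocket(.0325),.027),-95.8)"
```

```text
t 33.07 pos [541.8 224.4  39.9] tilt rad -0.1589 [-0.1637  0.0122] q2+3+5 189.18
t 33.22 pos [544.5 225.   42.6] tilt rad -0.154 [-0.1588  0.0131] q2+3+5 188.89
t 33.22 pos [544.5 225.   42.6] ang -95.98 tilt [-0.1588  0.0131 -0.9872] turn rad -0.0031 shift after turn mm [-3.6  0.4 15.6] op 0.399 F [ 1.2 -0.1 -3.2]
```

>>> {"fn": "send_rows", "kwargs": {"motion": [[[-1,-0.5,2],0],[[-1,-0.5,3],0],[[-1,-0.5,3],0],[[0,-0.5,2],0],[[0,0,1],0]]}}

```text
time_s: 33.63
position: [0.5482, 0.229, 0.0326]
tcp_rot: [[-0.104, -0.983, -0.152], [-0.995, 0.103, 0.014], [0.002, 0.153, -0.988]]
force: [-0.5, 0.3, -4.1]
opening: 0.399
```

```bash
python3 -c "
from h import *
settle(1);settle(2);plan((*pocket(.0325),.027),-95.8)
W=capture('scene');cv2.imwrite('pics/c11.png',cv2.resize(W['image'][130:230,290:420],None,fx=6,fy=6,interpolation=2))"
```

```text
t 33.68 pos [548.  229.   32.5] tilt rad -0.1475 [-0.1527  0.0143] q2+3+5 188.52
t 33.78 pos [547.9 228.9  32.7] tilt rad -0.1477 [-0.1529  0.0143] q2+3+5 188.53
t 33.78 pos [547.9 228.9  32.7] ang -95.97 tilt [-0.1529  0.0143 -0.9881] turn rad -0.0029 shift after turn mm [0.7 3.4 5.7] op 0.397 F [ 0.   0.1 -4. ]
```

View pics/c11.png

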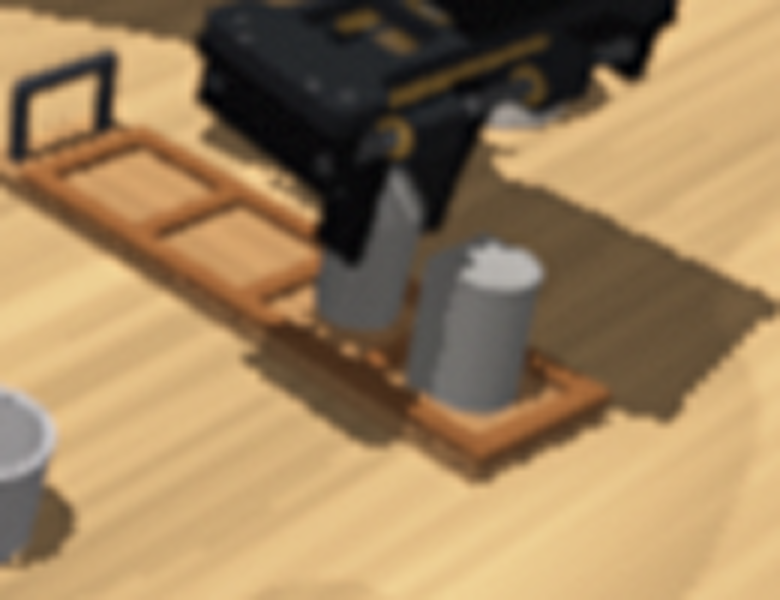

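>>> {"fn": "send_rows", "kwargs": {"motion": [[[0,0,1.5],0],[[0,0,2],0],[[0,0,2],0],[[0,0,1.5],0],[[0,0,1],0]]}}

```text
time_s: 34.25
position: [0.5468, 0.2291, 0.0261]
tcp_rot: [[-0.104, -0.983, -0.152], [-0.995, 0.103, 0.015], [0.001, 0.153, -0.988]]
force: [-1.8, -0.7, 8.8]
opening: 0.402
```

```bash
python3 -c "
from h import *
settle(1);settle(2);plan((*pocket(.0325),.027),-95.8)"
```

```text
t 34.3 pos [547.  229.1  26.2] tilt rad -0.1467 [-0.1519  0.0147] q2+3+5 188.47
t 34.4 pos [547.2 229.   26.2] tilt rad -0.1461 [-0.1514  0.0147] q2+3+5 188.44
t 34.4 pos [547.2 229.   26.2] ang -95.98 tilt [-0.1514  0.0147 -0.9884] turn rad -0.0031 shift after turn mm [ 0.7  2.7 -0.8] op 0.399 F [-1.5 -0.9  4.6]
```

Contact at z=26.2 mm, as expected. Opening slightly first.

>>> {"fn": "send_rows", "kwargs": {"motion": [[[0,0,0],0],[[0,0,0],0],[[0,0,0],0],[[0,0,0],0],[[0,0,0],0]], "gripper": 0.5}}

```text
time_s: 34.82
position: [0.5489, 0.2294, 0.0269]
tcp_rot: [[-0.104, -0.984, -0.147], [-0.995, 0.103, 0.016], [-0.0, 0.148, -0.989]]
force: [0.3, -0.5, -0.5]
opening: 0.496
```

```bash
python3 -c "
from h import *
settle(1);plan((*pocket(.0325),.027),-95.8)
W=capture('scene');cv2.imwrite('pics/c12.png',cv2.resize(W['image'][130:230,290:420],None,fx=6,fy=6,interpolation=2))"
```

```text
t 34.87 pos [549.  229.4  26.9] tilt rad -0.1419 [-0.1473  0.0157] q2+3+5 188.2
t 34.87 pos [549.  229.4  26.9] ang -95.99 tilt [-0.1473  0.0157 -0.989 ] turn rad -0.0034 shift after turn mm [ 1.2  4.5 -0.1] op 0.498 F [-0.3  0.4 -0.7]
```

View pics/c12.png

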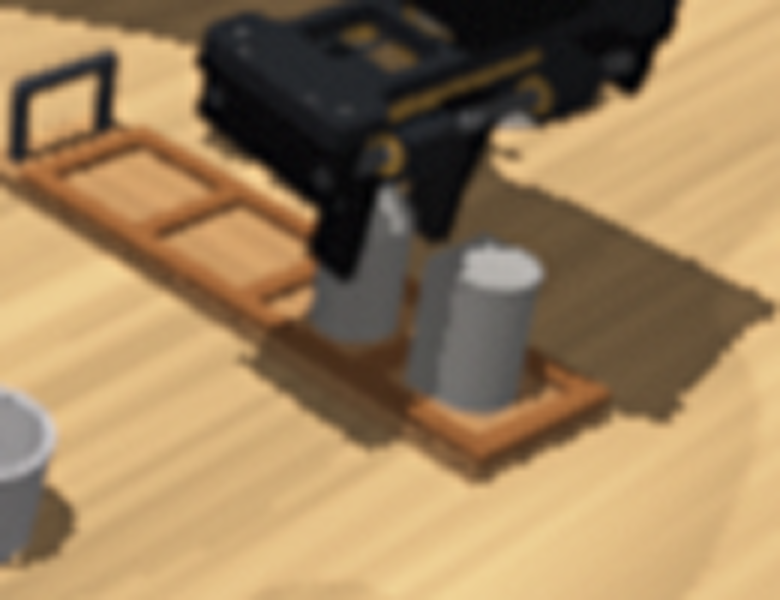

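>>> {"fn": "send_rows", "kwargs": {"motion": [[[0,0,0],0],[[0,0,0],0],[[0,0,0],0],[[0,0,0],0],[[0,0,0],0]], "gripper": 0}}

```text
time_s: 35.33
position: [0.5487, 0.2293, 0.0265]
tcp_rot: [[-0.104, -0.983, -0.148], [-0.995, 0.103, 0.016], [-0.0, 0.149, -0.989]]
force: [0.5, 0.1, -0.4]
opening: 0.793
```

>>> {"fn": "send_rows", "kwargs": {"motion": [[[0,0,-6],0],[[0,0,-20],0],[[0,0,-35],0],[[0,0,-35],0],[[0,0,-30],0]]}}

```text
time_s: 35.75
position: [0.5609, 0.2261, 0.1484]
tcp_rot: [[-0.104, -0.98, -0.169], [-0.995, 0.104, 0.012], [0.006, 0.169, -0.986]]
force: [0.7, -0.4, -0.0]
opening: 0.997
```

```bash
python3 -c "
from h import *
settle(1);settle(1);plan((.577,-.168,.16),-78.2)
W=capture('scene');cv2.imwrite('pics/c13.png',cv2.resize(W['image'][130:230,290:420],None,fx=6,fy=6,interpolation=2))"
```

```text
t 35.8 pos [566.2 226.9 154.8] tilt rad -0.1513 [-0.1561  0.0139] q2+3+5 188.72
t 35.85 pos [565.9 227.  152.6] tilt rad -0.151 [-0.1558  0.014 ] q2+3+5 188.71
t 35.85 pos [565.9 227.  152.6] ang -95.99 tilt [-0.1558  0.014  -0.9877] turn rad -0.3105 shift after turn mm [388.9  69.9  -7.4] op 0.999 F [0.1 0.8 1.2]
```

View pics/c13.png

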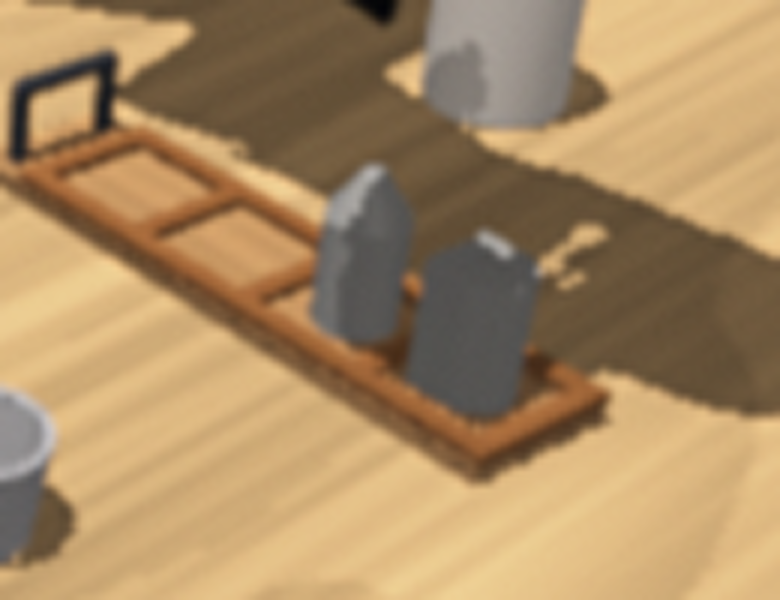

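>>> {"fn": "send_rows", "kwargs": {"motion": [[[10,4,0],-0.1],[[24,8,0],-0.1],[[36,8,0],-0.1],[[40,8,0],0],[[40,8,0],0]]}}

```text
time_s: 36.32
position: [0.542, 0.0791, 0.1473]
tcp_rot: [[0.219, -0.961, -0.167], [-0.974, -0.224, 0.015], [-0.052, 0.16, -0.986]]
force: [0.3, 0.5, -0.3]
opening: 0.998
```

>>> {"fn": "send_rows", "kwargs": {"motion": [[[40,7,0],0],[[40,7,0],0],[[40,7,0],0],[[30,5,0],0],[[20,3,0],0]]}}

```text
time_s: 36.73
position: [0.5438, -0.1023, 0.1373]
tcp_rot: [[0.217, -0.959, -0.181], [-0.974, -0.224, 0.017], [-0.057, 0.173, -0.983]]
force: [0.6, 0.7, -0.3]
opening: 1.0
```

```bash
python3 -c "
from h import *
settle(1);settle(1);plan((.577,-.168,.16),-78.2)"
```

```text
t 36.78 pos [ 544.4 -106.   137. ] tilt rad -0.1737 [-0.1803  0.0143] q2+3+5 190.04
t 36.83 pos [ 544.2 -103.   137.1] tilt rad -0.1749 [-0.1806  0.0169] q2+3+5 190.11
t 36.83 pos [ 544.2 -103.   137.1] ang -77.57 tilt [-0.1806  0.0169 -0.9834] turn rad 0.011 shift after turn mm [ 70.3 -18.8 -22.9] op 0.999 F [-0.6 -0.1 -0.1]
```

>>> {"fn": "send_rows", "kwargs": {"motion": [[[-6,10,9],0],[[-9,14,13],0],[[-9,14,13],0],[[-9,14,13],0],[[-9,14,13],0]]}}

```text
time_s: 37.25
position: [0.4602, -0.0739, 0.0873]
tcp_rot: [[0.212, -0.961, -0.178], [-0.976, -0.219, 0.019], [-0.057, 0.169, -0.984]]
force: [0.8, 0.9, -1.0]
opening: 0.998
```

```bash
python3 -c "
from h import *
settle(1);settle(2);plan((.42,-.06,.07),-78.2)"
```

```text
t 37.3 pos [453.  -70.9  85.6] tilt rad -0.1853 [-0.1896  0.0232] q2+3+5 190.74
t 37.4 pos [459.2 -73.4  87.2] tilt rad -0.1762 [-0.1811  0.02  ] q2+3+5 190.2
t 37.4 pos [459.2 -73.4  87.2] ang -77.73 tilt [-0.1811  0.02   -0.9833] turn rad 0.0082 shift after turn mm [-21.2  35.7  17.2] op 1.001 F [ 2.1  0.7 -0. ]
```

>>> {"fn": "send_rows", "kwargs": {"motion": [[[-4,5,6],0],[[-4,8,8],0],[[-4,8,8],0],[[0,5,5],0],[[0,0,0],0]]}}

```text
time_s: 37.82
position: [0.4331, -0.0674, 0.0656]
tcp_rot: [[0.215, -0.962, -0.169], [-0.975, -0.221, 0.016], [-0.053, 0.162, -0.985]]
force: [-0.6, -0.5, 0.1]
opening: 0.999
```

>>> {"fn": "send_rows", "kwargs": {"motion": [[[0,0,0],0],[[0,0,0],0],[[0,0,0],0],[[0,0,0],0],[[0,0,0],0]]}}

```text
time_s: 38.23
position: [0.4377, -0.069, 0.0663]
tcp_rot: [[0.215, -0.963, -0.163], [-0.975, -0.22, 0.014], [-0.049, 0.156, -0.987]]
force: [0.2, -0.9, 0.4]
opening: 0.997
```

```bash
python3 -c "
from h import *
plan((.42,-.06,.07),-78.2);settle(1)"
```

```text
t 38.23 pos [437.7 -69.   66.3] ang -77.56 tilt [-0.1631  0.0137 -0.9865] turn rad 0.0111 shift after turn mm [-12.4  15.4  -3.7] op 0.997 F [ 0.2 -0.9  0.4]
t 38.28 pos [437.7 -69.1  66.3] tilt rad -0.1566 [-0.1629  0.0136] q2+3+5 189.08
```

>>> {"fn": "send_rows", "kwargs": {"motion": [[[0,-6,0],0.011],[[0,-12,0],0],[[0,-12,0],0],[[0,-12,0],0],[[0,-8,0],0]]}}

```text
time_s: 38.7
position: [0.4879, -0.0581, 0.0587]
tcp_rot: [[0.2, -0.966, -0.163], [-0.979, -0.205, 0.014], [-0.047, 0.157, -0.987]]
force: [-0.8, -0.6, 0.2]
opening: 1.008
```

```bash
python3 -c "
from h import *
settle(1);settle(2)"
```

```text
t 38.75 pos [489.7 -58.2  58.6] tilt rad -0.1569 [-0.1607  0.0137] q2+3+5 189.06
t 38.85 pos [486.6 -58.1  58.7] tilt rad -0.1607 [-0.1646  0.0143] q2+3+5 189.29
```

>>> {"fn": "send_rows", "kwargs": {"motion": [[[0,25,4],0],[[0,30,4],0],[[0,0,0],0],[[0,0,0],0],[[0,0,0],0]]}}

```text
time_s: 39.27
position: [0.4276, -0.0688, 0.0596]
tcp_rot: [[0.2, -0.965, -0.168], [-0.978, -0.206, 0.015], [-0.049, 0.161, -0.986]]
force: [-1.3, -0.2, -0.1]
opening: 1.001
```

```bash
python3 -c "
from h import *
settle(1);settle(2);plan((.42,-.06,.07),-78.2)"
```

```text
t 39.32 pos [428.3 -69.   59.6] tilt rad -0.1602 [-0.1667  0.0148] q2+3+5 189.29
t 39.42 pos [429.5 -69.2  59.5] tilt rad -0.1587 [-0.1652  0.0142] q2+3+5 189.2
t 39.42 pos [429.5 -69.2  59.5] ang -78.37 tilt [-0.1652  0.0142 -0.9862] turn rad -0.003 shift after turn mm [-10.9   7.4 -10.5] op 0.997 F [-0.5 -0.4 -1.1]
```

>>> {"fn": "send_rows", "kwargs": {"motion": [[[0,0,-6],0],[[0,0,-6],0],[[0,0,-6],0],[[0,0,-6],0],[[0,0,-6],0]]}}

```text
time_s: 39.83
position: [0.437, -0.0696, 0.0911]
tcp_rot: [[0.203, -0.965, -0.164], [-0.978, -0.208, 0.014], [-0.047, 0.158, -0.986]]
force: [-0.2, 0.0, -0.2]
opening: 1.002
```

```bash
python3 -c "
from h import *
settle(0);settle(2)"
```

```text
t 39.83 pos [437.  -69.6  91.1] tilt rad -0.1578 [-0.1642  0.0137] q2+3+5 189.14
t 39.93 pos [437.8 -70.   91.5] tilt rad -0.1553 [-0.1619  0.0128] q2+3+5 188.99
```

>>> {"fn": "send_rows", "kwargs": {"motion": [[[0,0,6],0],[[0,0,6],0],[[0,0,6],0],[[0,0,6],0],[[0,0,6],0]]}}

```text
time_s: 40.35
position: [0.4329, -0.0696, 0.06]
tcp_rot: [[0.203, -0.966, -0.16], [-0.978, -0.208, 0.012], [-0.045, 0.154, -0.987]]
force: [-0.0, 0.1, 0.2]
opening: 0.999
```

```bash
python3 -c "
from h import *
settle(0);settle(2)"
```

```text
t 40.35 pos [432.9 -69.6  60. ] tilt rad -0.1531 [-0.16   0.012] q2+3+5 188.88
t 40.45 pos [432.  -69.3  59.7] tilt rad -0.1558 [-0.1625  0.013 ] q2+3+5 189.04
```

>>> {"fn": "send_rows", "kwargs": {"motion": [[[4,-2,-25],0],[[18,-16,-32],0],[[32,-28,-20],0],[[32,-28,-5],0],[[24,-22,0],0]]}}

```text
time_s: 40.87
position: [0.5528, -0.1536, 0.1188]
tcp_rot: [[0.206, -0.961, -0.183], [-0.977, -0.213, 0.021], [-0.059, 0.174, -0.983]]
force: [0.7, -0.6, 0.9]
opening: 1.0
```

```bash
python3 -c "
from h import *
settle(1);settle(3);plan((.574,-.168,.10),-78.2)
W=capture('wrist');cv2.imwrite('pics/w14.png',W['image'])"
```

```text
t 40.92 pos [ 559.  -158.4  117.6] tilt rad -0.1648 [-0.174   0.0166] q2+3+5 189.54
t 41.07 pos [ 549.1 -151.6  116.5] tilt rad -0.1816 [-0.1888  0.0244] q2+3+5 190.52
t 41.07 pos [ 549.1 -151.6  116.5] ang -78.18 tilt [-0.1888  0.0244 -0.9817] turn rad 0.0003 shift after turn mm [ 21.2 -21.   16.5] op 0.996 F [-0.2 -0.1 -0.3]
```

View pics/w14.png

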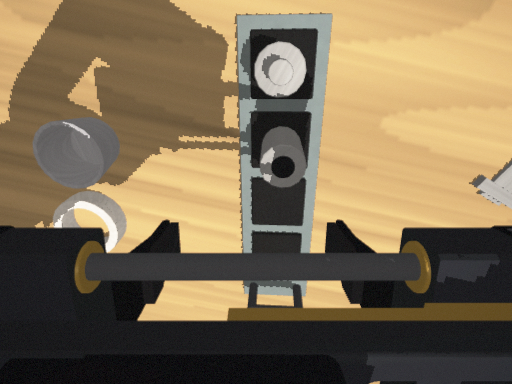

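>>> {"fn": "send_rows", "kwargs": {"motion": [[[0,0,0],0],[[0,0,0],0],[[0,0,0],0],[[0,0,0],0],[[6,-35,0],0]]}}

```text
time_s: 41.53
position: [0.5702, -0.1433, 0.1096]
tcp_rot: [[0.204, -0.957, -0.208], [-0.976, -0.215, 0.031], [-0.075, 0.196, -0.978]]
force: [-2.6, 0.3, -0.2]
opening: 1.0
```

```bash
python3 -c "
from h import *
settle(0);settle(1);settle(1);settle(1)"
```

```text
t 41.53 pos [ 570.2 -143.3  109.6] tilt rad -0.2031 [-0.2077  0.0312] q2+3+5 191.76
t 41.58 pos [ 582.1 -144.3  107.9] tilt rad -0.1874 [-0.1917  0.0282] q2+3+5 190.84
t 41.63 pos [ 580.8 -144.9  108.4] tilt rad -0.1881 [-0.1929  0.027 ] q2+3+5 190.88
t 41.68 pos [ 578.8 -144.7  108.7] tilt rad -0.191 [-0.196   0.0274] q2+3+5 191.06
```

>>> {"fn": "send_rows", "kwargs": {"motion": [[[9,-1,2],0],[[12,-1,5],0],[[6,-1,10],0],[[0,-1,14],0],[[0,0,14],0]]}}

```text
time_s: 42.1
position: [0.5807, -0.1737, 0.0624]
tcp_rot: [[0.208, -0.959, -0.19], [-0.976, -0.217, 0.023], [-0.064, 0.181, -0.981]]
force: [0.1, 0.3, -0.8]
opening: 0.997
```

```bash
python3 -c "
from h import *
settle(1);settle(2);plan((.5735,-.168,.03),-78.2)
W=capture('wrist');cv2.imwrite('pics/w15.png',W['image'])"
```

```text
t 42.15 pos [ 577.9 -173.    59.5] tilt rad -0.1882 [-0.196   0.0257] q2+3+5 190.91
t 42.25 pos [ 579.  -172.6   61.7] tilt rad -0.1869 [-0.1947  0.0255] q2+3+5 190.84
t 42.25 pos [ 579.  -172.6   61.7] ang -77.96 tilt [-0.1947  0.0255 -0.9805] turn rad 0.0042 shift after turn mm [-5.6  4.5 31.7] op 0.999 F [-1.1 -0.2  1.2]
```

View pics/w15.png

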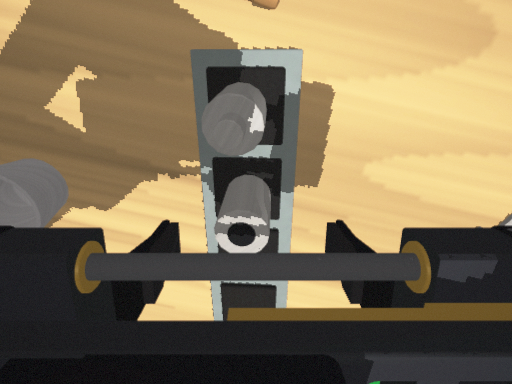

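>>> {"fn": "send_rows", "kwargs": {"motion": [[[-1,0,5],0],[[-1,0,7],0],[[-1,0,8],0],[[0,0,6],0],[[0,0,4],0]]}}

```text
time_s: 42.72
position: [0.5761, -0.1702, 0.0343]
tcp_rot: [[0.209, -0.96, -0.185], [-0.976, -0.217, 0.021], [-0.061, 0.177, -0.982]]
force: [0.3, -0.1, -0.2]
opening: 1.001
```

```bash
python3 -c "
from h import *
settle(1);settle(2);plan((.5735,-.168,.03),-78.2)
for c,b in (('side',(200,60,170,140)),('scene',(140,170,170,130))):
    W=capture(c);cv2.imwrite(f'pics/y_{c}.png',cv2.resize(W['image'][b[1]:b[1]+b[3],b[0]:b[0]+b[2]],None,fx=4.5,fy=4.5,interpolation=2))
"
```

```text
t 42.77 pos [ 575.3 -169.9   33.6] tilt rad -0.1788 [-0.1873  0.022 ] q2+3+5 190.38
t 42.87 pos [ 576.  -170.2   34.5] tilt rad -0.1775 [-0.1861  0.0215] q2+3+5 190.3
t 42.87 pos [ 576.  -170.2   34.5] ang -77.91 tilt [-0.1861  0.0215 -0.9823] turn rad 0.0051 shift after turn mm [-2.7  2.   4.5] op 1.003 F [ 1.3  0.2 -0.3]
```

View pics/y_side.png

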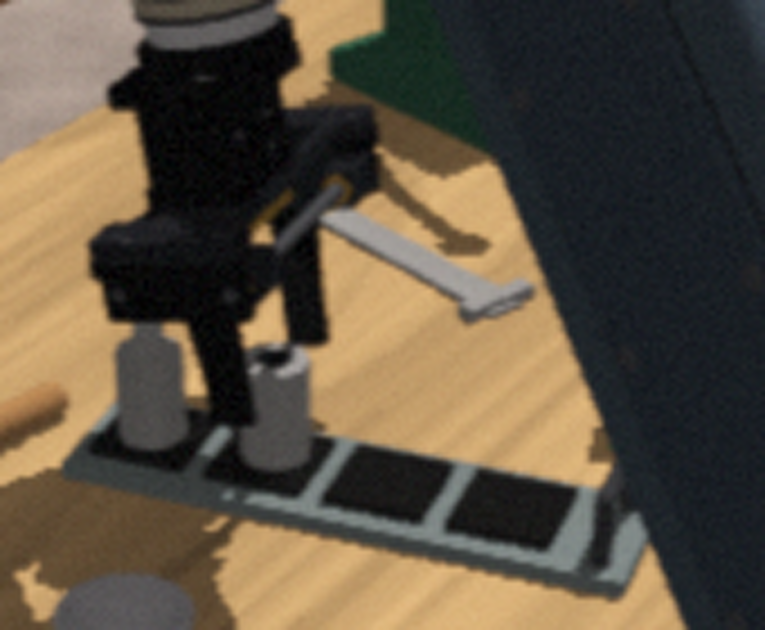

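View pics/y_scene.png

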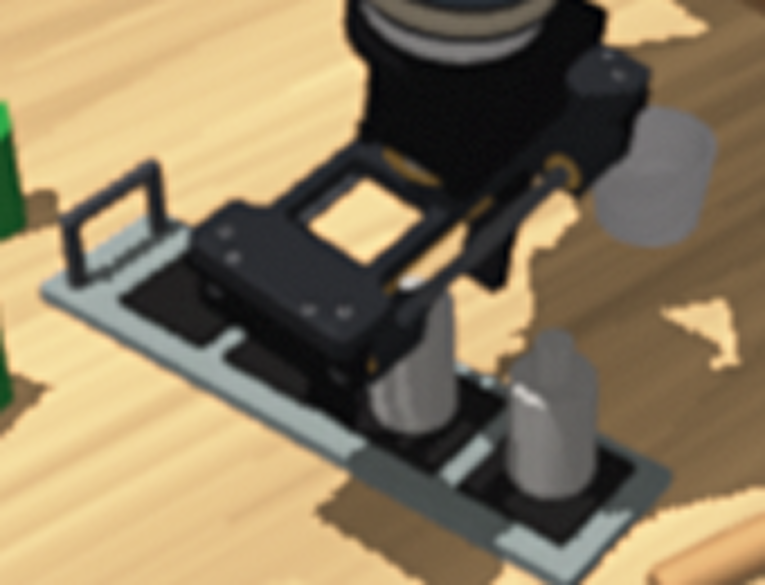

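>>> {"fn": "send_rows", "kwargs": {"motion": [[[-1,0.5,1],0],[[-1,0.5,1],0],[[0,0,1],0],[[0,0,0],0],[[0,0,0],0]], "gripper": 0.4}}

```text
time_s: 43.38
position: [0.5757, -0.169, 0.0334]
tcp_rot: [[0.209, -0.961, -0.182], [-0.976, -0.216, 0.02], [-0.058, 0.174, -0.983]]
force: [-0.2, -0.1, -0.4]
opening: 0.707
```

>>> {"fn": "send_rows", "kwargs": {"motion": [[[0,0,0],0],[[0,0,0],0],[[0,0,0],0],[[0,0,0],0],[[0,0,0],0]], "gripper": 1}}

```text
time_s: 43.8
position: [0.5755, -0.1684, 0.0338]
tcp_rot: [[0.209, -0.961, -0.183], [-0.976, -0.216, 0.021], [-0.059, 0.174, -0.983]]
force: [0.0, -0.7, -0.0]
opening: 0.399
```

>>> {"fn": "send_rows", "kwargs": {"motion": [[[0,0,0],0],[[0,0,0],0],[[0,0,0],0],[[0,0,0],0],[[0,0,0],0]]}}

```text
time_s: 44.22
position: [0.5755, -0.1684, 0.0338]
tcp_rot: [[0.209, -0.961, -0.183], [-0.976, -0.216, 0.021], [-0.059, 0.174, -0.983]]
force: [0.2, 0.4, 0.7]
opening: 0.404
```

```bash
python3 -c "
from h import *
settle(1);plan((*pocket(-.0325),.13),-95.8);print(pocket(-.0325))
W=capture('wrist');cv2.imwrite('pics/w16.png',W['image'])"
```

```text
t 44.27 pos [ 575.5 -168.4   33.7] tilt rad -0.1741 [-0.1826  0.0207] q2+3+5 190.1
t 44.27 pos [ 575.5 -168.4   33.7] ang -77.91 tilt [-0.1826  0.0207 -0.983 ] turn rad 0.3122 shift after turn mm [-391.8  136.1  -96.3] op 0.401 F [ 0.   0.5 -0.1]
[0.47973798 0.23516757]
```

View pics/w16.png

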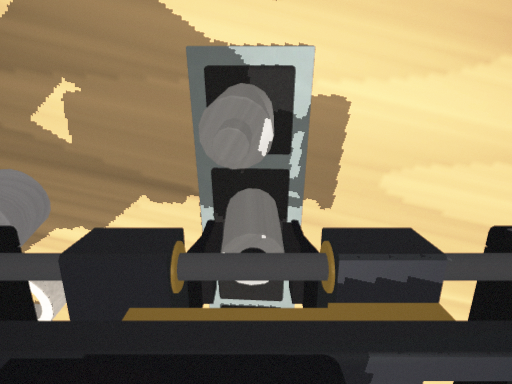

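>>> {"fn": "send_rows", "kwargs": {"motion": [[[0,1,-6],0],[[0,4,-20],0],[[0,7,-35],0],[[-8,9,-28],0.05],[[-20,10,-6],0.07]]}}

```text
time_s: 44.73
position: [0.5575, -0.1516, 0.1325]
tcp_rot: [[0.087, -0.978, -0.188], [-0.995, -0.093, 0.022], [-0.039, 0.185, -0.982]]
force: [1.4, -0.1, -2.6]
opening: 0.41
```

>>> {"fn": "send_rows", "kwargs": {"motion": [[[-34,10,0],0.07],[[-37,12,0],0.06],[[-37,13,0],0.06],[[-38,13,0],0],[[-38,13,0],0]]}}

```text
time_s: 45.15
position: [0.5066, 0.0319, 0.1507]
tcp_rot: [[-0.124, -0.977, -0.175], [-0.992, 0.123, 0.017], [0.005, 0.176, -0.984]]
force: [0.8, 0.1, -2.8]
opening: 0.403
```

```bash
python3 -c "
from h import *
settle(1);plan((*pocket(-.0325),.1),-95.8)"
```

```text
t 45.2 pos [502.8  40.3 151.1] tilt rad -0.1816 [-0.1801  0.0238] q2+3+5 190.47
t 45.2 pos [502.8  40.3 151.1] ang -96.9 tilt [-0.1801  0.0238 -0.9834] turn rad -0.0191 shift after turn mm [-191.5   42.6   51.1] op 0.407 F [-3.4  4.2 -2.2]
```

>>> {"fn": "send_rows", "kwargs": {"motion": [[[-38,7,5],-0.019],[[-40,7,8],0],[[-40,7,8],0],[[-32,6,8],0],[[-16,4,8],0]]}}

```text
time_s: 45.62
position: [0.486, 0.2075, 0.1229]
tcp_rot: [[-0.1, -0.98, -0.17], [-0.995, 0.098, 0.021], [-0.004, 0.172, -0.985]]
force: [0.5, -0.7, -1.9]
opening: 0.403
```

```bash
python3 -c "
from h import *
settle(1);settle(3);plan((*pocket(-.0325),.03),-95.8)"
```

```text
t 45.67 pos [483.8 209.4 121.6] tilt rad -0.1681 [-0.1741  0.0224] q2+3+5 189.73
t 45.82 pos [486.2 203.9 122.8] tilt rad -0.1667 [-0.1718  0.0191] q2+3+5 189.64
t 45.82 pos [486.2 203.9 122.8] ang -95.79 tilt [-0.1718  0.0191 -0.9849] turn rad 0.0002 shift after turn mm [-30.5   9.6  92.8] op 0.403 F [-0.3 -0.4 -2.2]
```

>>> {"fn": "send_rows", "kwargs": {"motion": [[[-12,0,6],0],[[-12,-1,14],0],[[-5,-1,16],0],[[0,-1,14],0],[[0,-1,12],0]]}}

```text
time_s: 46.23
position: [0.4899, 0.2328, 0.0602]
tcp_rot: [[-0.109, -0.981, -0.159], [-0.994, 0.107, 0.022], [-0.005, 0.16, -0.987]]
force: [-0.1, 0.1, -3.5]
opening: 0.403
```

```bash
python3 -c "
from h import *
settle(1);settle(2);plan((*pocket(-.0325),.028),-95.8)
W=capture('scene');cv2.imwrite('pics/c17.png',cv2.resize(W['image'][120:220,280:410],None,fx=6,fy=6,interpolation=2))"
```

```text
t 46.28 pos [488.1 232.3  58. ] tilt rad -0.1555 [-0.1632  0.0213] q2+3+5 189.02
t 46.38 pos [488.7 232.3  60.3] tilt rad -0.1545 [-0.1622  0.0214] q2+3+5 188.96
t 46.38 pos [488.7 232.3  60.3] ang -96.28 tilt [-0.1622  0.0214 -0.9865] turn rad -0.0084 shift after turn mm [-1.9  9.2 32.3] op 0.408 F [ 0.5 -0.3 -2.1]
```

View pics/c17.png

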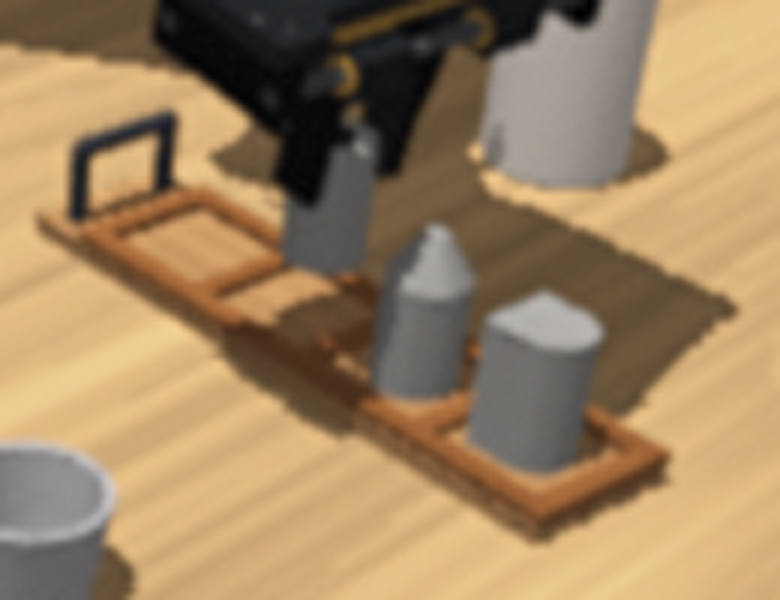

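>>> {"fn": "send_rows", "kwargs": {"motion": [[[-1,2,4],-0.008],[[-1,2,7],0],[[0,1,7],0],[[0,0,5],0],[[0,0,3],0]]}}

```text
time_s: 46.85
position: [0.4836, 0.2361, 0.0371]
tcp_rot: [[-0.103, -0.983, -0.152], [-0.995, 0.1, 0.024], [-0.008, 0.154, -0.988]]
force: [0.8, 0.4, -2.5]
opening: 0.4
```

```bash
python3 -c "
from h import *
settle(1);settle(2);plan((*pocket(-.0325),.028),-95.8)"
```

```text
t 46.9 pos [483.  236.   36.7] tilt rad -0.145 [-0.1534  0.0237] q2+3+5 188.42
t 47.0 pos [483.7 236.   37.4] tilt rad -0.144 [-0.1524  0.0239] q2+3+5 188.36
t 47.0 pos [483.7 236.   37.4] ang -95.88 tilt [-0.1524  0.0239 -0.988 ] turn rad -0.0015 shift after turn mm [1.3 3.9 9.4] op 0.405 F [ 1.  -0.4 -1.9]
```

>>> {"fn": "send_rows", "kwargs": {"motion": [[[0,1,2],0],[[0,1,2],0],[[0,0.5,2],0],[[0,0,1.5],0],[[0,0,1],0]]}}

```text
time_s: 47.42
position: [0.4809, 0.2368, 0.0295]
tcp_rot: [[-0.103, -0.983, -0.15], [-0.995, 0.1, 0.024], [-0.009, 0.151, -0.988]]
force: [0.5, 0.2, -3.5]
opening: 0.401
```

```bash
python3 -c "
from h import *
settle(1);settle(1);plan((*pocket(-.0325),.028),-95.8)"
```

```text
t 47.47 pos [480.7 236.8  29.4] tilt rad -0.1415 [-0.1501  0.0244] q2+3+5 188.22
t 47.52 pos [480.8 236.7  29.5] tilt rad -0.1415 [-0.1501  0.0244] q2+3+5 188.22
t 47.52 pos [480.8 236.7  29.5] ang -95.9 tilt [-0.1501  0.0244 -0.9884] turn rad -0.0017 shift after turn mm [1.7 0.9 1.5] op 0.403 F [-0.5  0.6 -2.5]
```

>>> {"fn": "send_rows", "kwargs": {"motion": [[[0.5,0,1],0],[[0.5,0,1],0],[[0,0,1],0],[[0,0,0.5],0],[[0,0,0.5],0]]}}

```text
time_s: 47.93
position: [0.4812, 0.2358, 0.0271]
tcp_rot: [[-0.103, -0.984, -0.148], [-0.995, 0.1, 0.025], [-0.009, 0.15, -0.989]]
force: [-0.8, 0.2, 2.3]
opening: 0.398
```

```bash
python3 -c "
from h import *
settle(1);settle(1);plan((*pocket(-.0325),.028),-95.8)"
```

```text
t 47.98 pos [481.3 235.8  27.1] tilt rad -0.1394 [-0.148   0.0247] q2+3+5 188.1
t 48.03 pos [481.3 235.8  27.1] tilt rad -0.1394 [-0.1479  0.0247] q2+3+5 188.1
t 48.03 pos [481.3 235.8  27.1] ang -95.88 tilt [-0.1479  0.0247 -0.9887] turn rad -0.0014 shift after turn mm [ 0.8  1.5 -0.9] op 0.405 F [-0.2 -1.5  3.2]
```

Contact. Releasing.

>>> {"fn": "send_rows", "kwargs": {"motion": [[[0,0,0],0],[[0,0,0],0],[[0,0,0],0],[[0,0,0],0],[[0,0,0],0]], "gripper": 0.5}}

```text
time_s: 48.45
position: [0.4819, 0.2362, 0.0266]
tcp_rot: [[-0.103, -0.984, -0.146], [-0.995, 0.1, 0.025], [-0.01, 0.148, -0.989]]
force: [0.1, -0.3, 0.1]
opening: 0.501
```

>>> {"fn": "send_rows", "kwargs": {"motion": [[[0,0,0],0],[[0,0,0],0],[[0,0,0],0],[[0,0,0],0],[[0,0,0],0]], "gripper": 0}}

```text
time_s: 48.87
position: [0.4817, 0.2362, 0.0262]
tcp_rot: [[-0.103, -0.984, -0.147], [-0.995, 0.1, 0.025], [-0.01, 0.149, -0.989]]
force: [0.6, 0.3, -0.7]
opening: 0.792
```

>>> {"fn": "send_rows", "kwargs": {"motion": [[[0,0,-6],0],[[0,0,-20],0],[[0,0,-35],0],[[0,0,-35],0],[[0,0,-30],0]]}}

```text
time_s: 49.28
position: [0.4941, 0.2315, 0.1493]
tcp_rot: [[-0.103, -0.981, -0.167], [-0.995, 0.1, 0.021], [-0.004, 0.168, -0.986]]
force: [1.2, -0.2, 0.5]
opening: 0.998
```

```bash
python3 -c "
from h import *
settle(1);plan((.638,-.150,.16),-78.2)
W=capture('scene');cv2.imwrite('pics/c18.png',cv2.resize(W['image'][120:220,280:410],None,fx=6,fy=6,interpolation=2))"
```

```text
t 49.33 pos [499.2 232.5 155. ] tilt rad -0.1465 [-0.1542  0.0235] q2+3+5 188.47
t 49.33 pos [499.2 232.5 155. ] ang -95.89 tilt [-0.1542  0.0235 -0.9878] turn rad -0.3088 shift after turn mm [402.7 -57.6  -5. ] op 0.995 F [1.3 0.8 3.1]
```

View pics/c18.png

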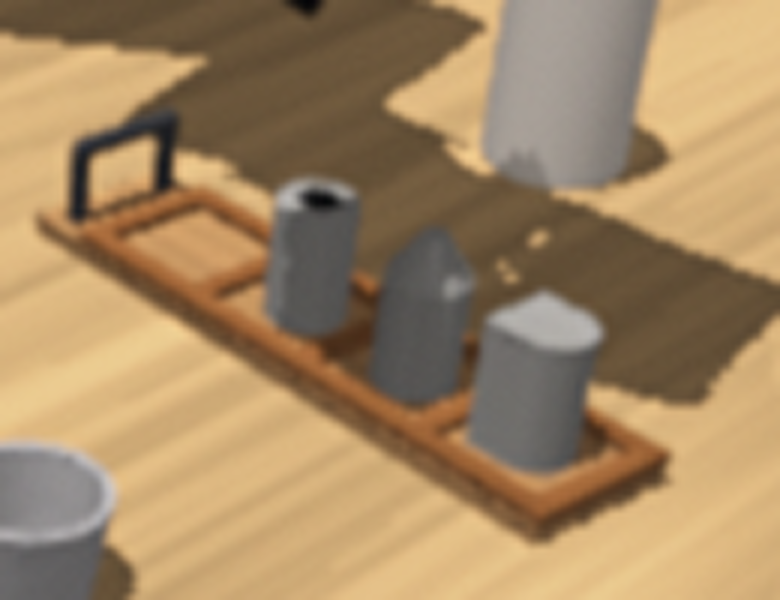

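>>> {"fn": "send_rows", "kwargs": {"motion": [[[12,-2,-4],-0.1],[[30,-6,-4],-0.1],[[40,-6,0],-0.1],[[40,-6,0],0],[[40,-6,0],0]]}}

```text
time_s: 49.8
position: [0.5426, 0.079, 0.152]
tcp_rot: [[0.221, -0.963, -0.152], [-0.973, -0.227, 0.026], [-0.059, 0.143, -0.988]]
force: [0.6, -0.7, 0.5]
opening: 1.002
```

>>> {"fn": "send_rows", "kwargs": {"motion": [[[40,-6,0],0],[[40,-6,0],0],[[40,-6,0],0],[[36,-6,0],0],[[20,-4,0],0]]}}

```text
time_s: 50.22
position: [0.608, -0.097, 0.1339]
tcp_rot: [[0.219, -0.963, -0.157], [-0.974, -0.225, 0.026], [-0.06, 0.147, -0.987]]
force: [-0.3, 0.3, -0.2]
opening: 1.002
```

```bash
python3 -c "
from h import *
settle(1);settle(2);plan((.639,-.150,.12),-78.2);print(np.round(bot.read_state()['tcp_rot'],3))"
```

```text
t 50.27 pos [ 609.4 -100.4  133.3] tilt rad -0.1542 [-0.1549  0.0237] q2+3+5 188.88
t 50.37 pos [606.8 -94.4 133.7] tilt rad -0.1594 [-0.1586  0.0281] q2+3+5 189.18
t 50.37 pos [606.8 -94.4 133.7] ang -77.38 tilt [-0.1586  0.0281 -0.9869] turn rad 0.0143 shift after turn mm [ 61.  -20.1  13.7] op 1.0 F [-0.1  0.3  0.2]
[[ 0.218 -0.963 -0.159]
 [-0.974 -0.225  0.028]
 [-0.063  0.148 -0.987]]
```

>>> {"fn": "send_rows", "kwargs": {"motion": [[[10,-4,2],0.014],[[18,-7,4],0],[[18,-7,6],0],[[10,-4,8],0],[[5,-2,8],0]]}}

```text
time_s: 50.78
position: [0.6373, -0.1431, 0.0978]
tcp_rot: [[0.209, -0.964, -0.161], [-0.976, -0.217, 0.03], [-0.063, 0.151, -0.986]]
force: [0.8, -0.0, -0.2]
opening: 1.001
```

```bash
python3 -c "
from h import *
settle(1);settle(2);plan((.639,-.150,.03),-78.2);print(np.round(bot.read_state()['tcp_rot'],3))
W=capture('wrist');cv2.imwrite('pics/w19.png',W['image'])"
```

```text
t 50.83 pos [ 636.3 -143.2   95.7] tilt rad -0.1638 [-0.1641  0.0304] q2+3+5 189.44
t 50.93 pos [ 635.6 -141.9   97.3] tilt rad -0.1648 [-0.1648  0.0313] q2+3+5 189.5
t 50.93 pos [ 635.6 -141.9   97.3] ang -77.9 tilt [-0.1648  0.0313 -0.9858] turn rad 0.0052 shift after turn mm [ 8.6 -1.7 67.3] op 0.998 F [-0.3 -0.5  1. ]
[[ 0.209 -0.964 -0.165]
 [-0.976 -0.217  0.031]
 [-0.066  0.154 -0.986]]
```

View pics/w19.png

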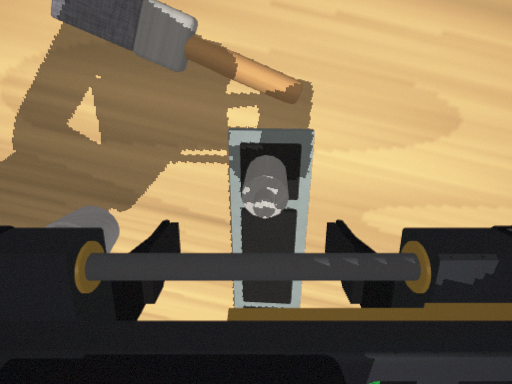

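>>> {"fn": "send_rows", "kwargs": {"motion": [[[4,-2,6],0.005],[[5,-3,12],0],[[3,-3,13],0],[[0,-2,12],0],[[0,0,8],0]]}}

```text
time_s: 51.4
position: [0.6419, -0.1486, 0.0447]
tcp_rot: [[0.207, -0.965, -0.158], [-0.976, -0.214, 0.029], [-0.061, 0.148, -0.987]]
force: [-1.0, 0.4, -0.1]
opening: 0.996
```

```bash
python3 -c "
from h import *
settle(1);settle(2);plan((.639,-.150,.033),-78.2);print(np.round(bot.read_state()['tcp_rot'],3))
D=capture('side');S=capture('scene')
for n,d,b in (('side',D,(200,60,170,140)),('scene',S,(180,170,170,130))):
    cv2.imwrite(f'pics/x_{n}.png',cv2.resize(d['image'][b[1]:b[1]+b[3],b[0]:b[0]+b[2]],None,fx=4.5,fy=4.5,interpolation=2))
"
```

```text
t 51.45 pos [ 640.2 -148.1   43. ] tilt rad -0.1609 [-0.1614  0.0298] q2+3+5 189.28
t 51.55 pos [ 641.3 -148.5   45.2] tilt rad -0.1587 [-0.1593  0.029 ] q2+3+5 189.15
t 51.55 pos [ 641.3 -148.5   45.2] ang -78.02 tilt [-0.1593  0.029  -0.9868] turn rad 0.0031 shift after turn mm [ 1.   2.6 12.2] op 1.001 F [-0.2 -0.6  0.4]
[[ 0.207 -0.965 -0.159]
 [-0.976 -0.214  0.029]
 [-0.062  0.15  -0.987]]
```

View pics/x_scene.png

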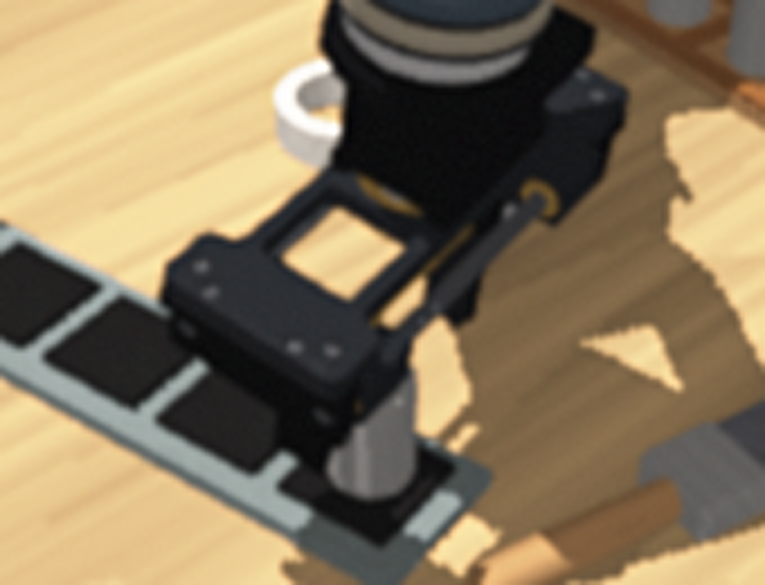

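>>> {"fn": "send_rows", "kwargs": {"motion": [[[1,0.5,3],0],[[0.5,0,4],0],[[0,0,3],0],[[0,0,1.5],0],[[0,0,0.5],0]], "gripper": 0.4}}

```text
time_s: 52.07
position: [0.6426, -0.1513, 0.0368]
tcp_rot: [[0.208, -0.967, -0.151], [-0.977, -0.214, 0.025], [-0.057, 0.142, -0.988]]
force: [-0.2, 0.0, 0.8]
opening: 0.705
```

>>> {"fn": "send_rows", "kwargs": {"motion": [[[0,0,0],0],[[0,0,0],0],[[0,0,0],0],[[0,0,0],0],[[0,0,0],0]], "gripper": 1}}

```text
time_s: 52.48
position: [0.6422, -0.1502, 0.0371]
tcp_rot: [[0.207, -0.967, -0.151], [-0.977, -0.214, 0.027], [-0.059, 0.142, -0.988]]
force: [0.3, 0.1, -0.7]
opening: 0.397
```

>>> {"fn": "send_rows", "kwargs": {"motion": [[[0,0,0],0],[[0,0,0],0],[[0,0,0],0],[[0,0,0],0],[[0,0,0],0]]}}

```text
time_s: 52.9
position: [0.6422, -0.1502, 0.0371]
tcp_rot: [[0.207, -0.966, -0.151], [-0.977, -0.214, 0.027], [-0.058, 0.142, -0.988]]
force: [0.0, -0.9, 0.1]
opening: 0.394
```

```bash
python3 -c "
from h import *
settle(1);print(pocket(-.0975));plan((*pocket(-.0975),.13),-95.8);print(np.round(bot.read_state()['tcp_rot'],3))
W=capture('wrist');cv2.imwrite('pics/w20.png',W['image'])"
```

```text
t 52.95 pos [ 642.2 -150.2   37.1] tilt rad -0.1505 [-0.1514  0.027 ] q2+3+5 188.67
[0.41507188 0.24174744]
t 52.95 pos [ 642.2 -150.2   37.1] ang -78.0 tilt [-0.1514  0.027  -0.9881] turn rad 0.3106 shift after turn mm [-367.   265.6  -92.9] op 0.394 F [-0.3  0.   0.7]
[[ 0.207 -0.966 -0.151]
 [-0.976 -0.214  0.027]
 [-0.058  0.142 -0.988]]
```

View pics/w20.png

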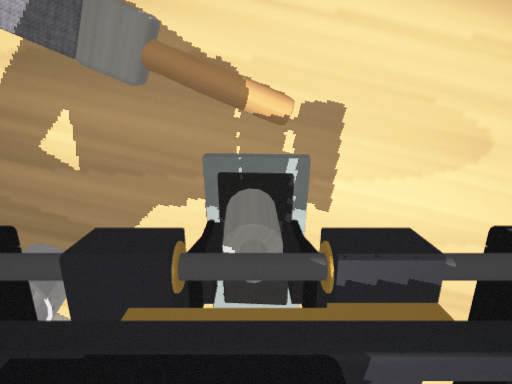

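>>> {"fn": "send_rows", "kwargs": {"motion": [[[0,1,-6],0],[[0,3,-20],0],[[0,6,-35],0],[[-8,10,-28],0.05],[[-18,14,-6],0.07]]}}

```text
time_s: 53.42
position: [0.6185, -0.1367, 0.1349]
tcp_rot: [[0.085, -0.984, -0.158], [-0.996, -0.09, 0.028], [-0.041, 0.155, -0.987]]
force: [0.1, -0.6, -1.5]
opening: 0.398
```

>>> {"fn": "send_rows", "kwargs": {"motion": [[[-28,18,0],0.07],[[-32,23,0],0.06],[[-32,23,0],0.06],[[-33,24,0],0],[[-33,24,0],0]]}}

```text
time_s: 53.83
position: [0.5165, 0.0221, 0.1596]
tcp_rot: [[-0.125, -0.982, -0.142], [-0.992, 0.124, 0.021], [-0.003, 0.144, -0.99]]
force: [0.7, 0.3, -2.5]
opening: 0.396
```

```bash
python3 -c "
from h import *
settle(1);plan((*pocket(-.0975),.1),-95.8);print(np.round(bot.read_state()['tcp_rot'],3))"
```

```text
t 53.88 pos [509.5  29.9 160.1] tilt rad -0.1539 [-0.1514  0.0276] q2+3+5 188.85
t 53.88 pos [509.5  29.9 160.1] ang -97.0 tilt [-0.1514  0.0276 -0.9881] turn rad -0.0209 shift after turn mm [-201.3  115.4   60.1] op 0.397 F [-6.4  4.1 -2.8]
[[-0.122 -0.981 -0.151]
 [-0.993  0.119  0.028]
 [-0.009  0.154 -0.988]]
```

>>> {"fn": "send_rows", "kwargs": {"motion": [[[-35,20,6],-0.02],[[-36,20,9],0],[[-36,20,9],0],[[-34,18,9],0],[[-22,12,8],0]]}}

```text
time_s: 54.3
position: [0.4386, 0.1958, 0.1374]
tcp_rot: [[-0.104, -0.985, -0.138], [-0.995, 0.102, 0.024], [-0.01, 0.14, -0.99]]
force: [0.7, 0.5, -1.9]
opening: 0.395
```

```bash
python3 -c "
from h import *
settle(1);settle(3);plan((*pocket(-.0975),.04),-95.8);print(np.round(bot.read_state()['tcp_rot'],3))"
```

```text
t 54.35 pos [435.  198.8 136.5] tilt rad -0.1371 [-0.1431  0.0263] q2+3+5 187.93
t 54.5 pos [440.5 193.6 137.4] tilt rad -0.1318 [-0.1368  0.0228] q2+3+5 187.61
t 54.5 pos [440.5 193.6 137.4] ang -95.9 tilt [-0.1368  0.0228 -0.9903] turn rad -0.0018 shift after turn mm [-45.3  30.2  97.4] op 0.396 F [ 0.5  0.3 -2.3]
[[-0.103 -0.985 -0.137]
 [-0.995  0.101  0.023]
 [-0.009  0.138 -0.99 ]]
```

>>> {"fn": "send_rows", "kwargs": {"motion": [[[-10,5,4],0],[[-17,8,8],0],[[-13,6,12],0],[[-4,2,15],0],[[0,1,14],0]]}}

```text
time_s: 54.92
position: [0.4263, 0.2403, 0.0902]
tcp_rot: [[-0.114, -0.986, -0.119], [-0.993, 0.112, 0.027], [-0.013, 0.122, -0.992]]
force: [0.5, -0.2, -3.0]
opening: 0.393
```

```bash
python3 -c "
from h import *
settle(1);settle(2);plan((*pocket(-.0975),.04),-95.8);print(np.round(bot.read_state()['tcp_rot'],3))
W=capture('scene');cv2.imwrite('pics/c21.png',cv2.resize(W['image'][110:220,270:410],None,fx=5.5,fy=5.5,interpolation=2))"
```

```text
t 54.97 pos [424.1 239.5  88. ] tilt rad -0.1147 [-0.1247  0.0255] q2+3+5 186.67
t 55.07 pos [425.  239.2  89.8] tilt rad -0.1139 [-0.1238  0.0256] q2+3+5 186.62
t 55.07 pos [425.  239.2  89.8] ang -96.57 tilt [-0.1238  0.0256 -0.992 ] turn rad -0.0134 shift after turn mm [-1.6 10.1 49.8] op 0.394 F [ 0.  -0.3 -2.6]
[[-0.114 -0.986 -0.124]
 [-0.993  0.112  0.026]
 [-0.011  0.126 -0.992]]
```

View pics/c21.png

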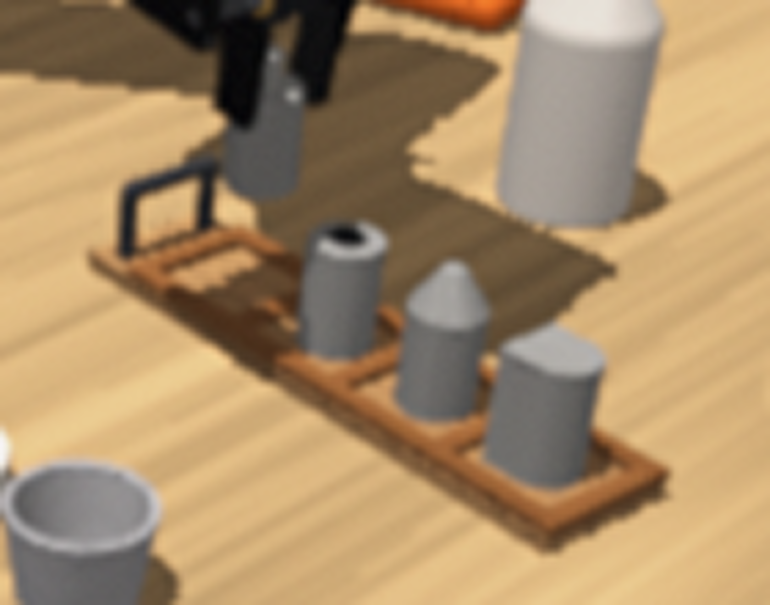

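>>> {"fn": "send_rows", "kwargs": {"motion": [[[-1,2,5],-0.013],[[0,2,10],0],[[0,1,11],0],[[0,0,10],0],[[0,0,6],0]]}}

```text
time_s: 55.53
position: [0.4235, 0.2417, 0.0525]
tcp_rot: [[-0.104, -0.989, -0.107], [-0.994, 0.101, 0.03], [-0.019, 0.109, -0.994]]
force: [-0.5, -0.2, -2.2]
opening: 0.397
```

```bash
python3 -c "
from h import *
settle(1);settle(2);plan((*pocket(-.0975),.032),-95.8);print(np.round(bot.read_state()['tcp_rot'],3))"
```

```text
t 55.58 pos [423.  241.6  51.8] tilt rad -0.0974 [-0.1082  0.0301] q2+3+5 185.69
t 55.68 pos [423.3 241.8  52.7] tilt rad -0.0968 [-0.1077  0.0303] q2+3+5 185.65
t 55.68 pos [423.3 241.8  52.7] ang -95.97 tilt [-0.1077  0.0303 -0.9937] turn rad -0.003 shift after turn mm [ 0.9  8.2 20.7] op 0.395 F [-0.4  0.  -3. ]
[[-0.104 -0.989 -0.108]
 [-0.994  0.101  0.03 ]
 [-0.019  0.11  -0.994]]
```

>>> {"fn": "send_rows", "kwargs": {"motion": [[[0,2,1],0],[[0,3,2],0],[[0,2.5,3],0],[[0,1,3],0],[[0,0,2],0]]}}

```text
time_s: 56.1
position: [0.4154, 0.2435, 0.0444]
tcp_rot: [[-0.104, -0.989, -0.102], [-0.994, 0.102, 0.032], [-0.021, 0.105, -0.994]]
force: [-1.0, -0.2, -2.7]
opening: 0.396
```

```bash
python3 -c "
from h import *
settle(1);settle(2);plan((*pocket(-.0975),.032),-95.8);print(np.round(bot.read_state()['tcp_rot'],3))
W=capture('scene');cv2.imwrite('pics/c22.png',cv2.resize(W['image'][110:220,270:410],None,fx=5.5,fy=5.5,interpolation=2))"
```

```text
t 56.15 pos [415.2 243.5  44.1] tilt rad -0.0911 [-0.1025  0.0317] q2+3+5 185.33
t 56.25 pos [415.7 243.5  44.3] tilt rad -0.0906 [-0.102   0.0319] q2+3+5 185.3
t 56.25 pos [415.7 243.5  44.3] ang -95.99 tilt [-0.102   0.0319 -0.9943] turn rad -0.0033 shift after turn mm [ 1.8  0.4 12.3] op 0.395 F [-0.5 -0.4 -2.4]
[[-0.104 -0.989 -0.102]
 [-0.994  0.102  0.032]
 [-0.021  0.105 -0.994]]
```

View pics/c22.png

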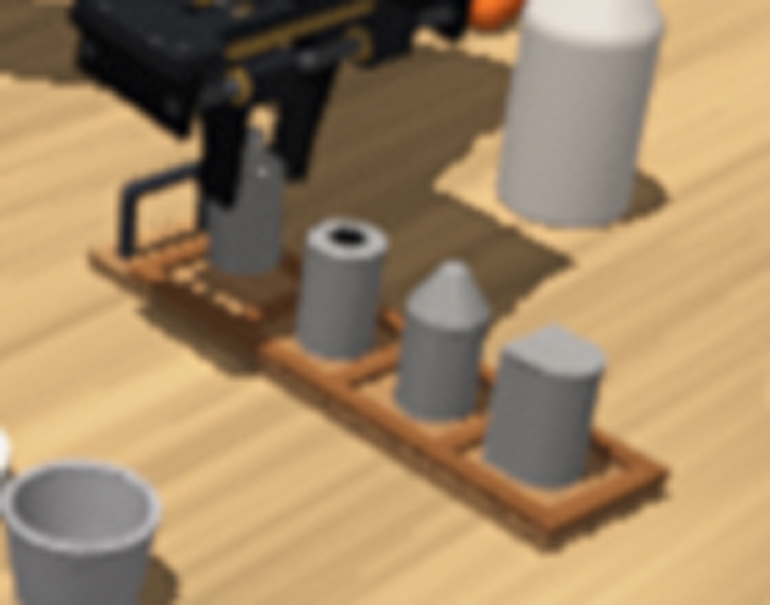

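>>> {"fn": "send_rows", "kwargs": {"motion": [[[0.5,0,2],0],[[0.5,0,3],0],[[0.5,0,2.5],0],[[0,0,2],0],[[0,0,1],0]]}}

```text
time_s: 56.72
position: [0.4156, 0.2424, 0.0333]
tcp_rot: [[-0.104, -0.989, -0.1], [-0.994, 0.102, 0.032], [-0.022, 0.103, -0.994]]
force: [-0.5, 0.4, -2.0]
opening: 0.395
```

```bash
python3 -c "
from h import *
settle(1);settle(1);plan((*pocket(-.0975),.032),-95.8)"
```

```text
t 56.77 pos [415.4 242.3  33.1] tilt rad -0.089 [-0.1005  0.0322] q2+3+5 185.22
t 56.82 pos [415.5 242.4  33.3] tilt rad -0.0888 [-0.1002  0.0323] q2+3+5 185.21
t 56.82 pos [415.5 242.4  33.3] ang -96.0 tilt [-0.1002  0.0323 -0.9944] turn rad -0.0035 shift after turn mm [0.7 0.4 1.3] op 0.399 F [ 0.5 -0.2 -2.1]
```

>>> {"fn": "send_rows", "kwargs": {"motion": [[[0,0,0.7],0],[[0,0,0.7],0],[[0,0,0.8],0],[[0,0,0.8],0],[[0,0,0.5],0]]}}

```text
time_s: 57.23
position: [0.4164, 0.2426, 0.0305]
tcp_rot: [[-0.104, -0.99, -0.098], [-0.994, 0.101, 0.032], [-0.022, 0.101, -0.995]]
force: [0.2, -0.9, 4.3]
opening: 0.394
```

```bash
python3 -c "
from h import *
settle(1);settle(1);plan((*pocket(-.0975),.032),-95.8)"
```

```text
t 57.28 pos [416.3 242.6  30.5] tilt rad -0.0866 [-0.098   0.0325] q2+3+5 185.08
t 57.33 pos [416.3 242.6  30.5] tilt rad -0.0866 [-0.098   0.0326] q2+3+5 185.08
t 57.33 pos [416.3 242.6  30.5] ang -95.98 tilt [-0.098   0.0326 -0.9947] turn rad -0.0031 shift after turn mm [ 1.   1.1 -1.5] op 0.394 F [ 0.  -1.8  4.1]
```

>>> {"fn": "send_rows", "kwargs": {"motion": [[[0,0,0],0],[[0,0,0],0],[[0,0,0],0],[[0,0,0],0],[[0,0,0],0]], "gripper": 0.5}}

```text
time_s: 57.75
position: [0.4163, 0.243, 0.0305]
tcp_rot: [[-0.105, -0.99, -0.097], [-0.994, 0.102, 0.034], [-0.023, 0.1, -0.995]]
force: [-0.9, -1.5, 0.4]
opening: 0.496
```

>>> {"fn": "send_rows", "kwargs": {"motion": [[[0,0,0],0],[[0,0,0],0],[[0,0,0],0],[[0,0,0],0],[[0,0,0],0]], "gripper": 0}}

```text
time_s: 58.17
position: [0.4159, 0.2431, 0.0302]
tcp_rot: [[-0.105, -0.99, -0.098], [-0.994, 0.102, 0.034], [-0.023, 0.101, -0.995]]
force: [0.1, -0.6, -0.2]
opening: 0.793
```

>>> {"fn": "send_rows", "kwargs": {"motion": [[[0,0,-6],0],[[0,0,-20],0],[[0,0,-30],0],[[0,0,-30],0],[[0,0,-30],0]]}}

```text
time_s: 58.58
position: [0.4218, 0.2375, 0.1448]
tcp_rot: [[-0.105, -0.988, -0.116], [-0.994, 0.103, 0.029], [-0.016, 0.119, -0.993]]
force: [1.3, 0.0, 0.8]
opening: 0.995
```

>>> {"fn": "send_rows", "kwargs": {"motion": [[[20,0,-15],0],[[35,0,-10],0],[[35,0,0],0],[[35,0,0],0],[[20,0,0],0]]}}

```text
time_s: 59.0
position: [0.4172, 0.0923, 0.178]
tcp_rot: [[-0.095, -0.991, -0.091], [-0.995, 0.092, 0.031], [-0.022, 0.094, -0.995]]
force: [0.1, 0.1, 0.7]
opening: 1.001
```

```bash
python3 -c "
from h import *
settle(3)
D=capture('side');S=capture('scene')
cv2.imwrite('pics/f_s.png',rack_overlay(S,pe,.015,sc=5.5,box=(270,110,140,110)))
cv2.imwrite('pics/f_s0.png',cv2.resize(S['image'][110:220,270:410],None,fx=5.5,fy=5.5,interpolation=2))
cv2.imwrite('pics/f_d.png',cv2.resize(D['image'][190:345,80:270],None,fx=4,fy=4,interpolation=2))
c,s=np.cos(pe[2]),np.sin(pe[2])
for d,n in((S,'scene'),(D,'side')):
  for t,z in (('stud_mid',.044),('drum_mid',.038),('cone_mid',.045),('heel_mid',.039)):
    for r in place_of(n,t):
      P=onplane(d,r['xy'],z)[:2]-pe[:2];print(n,t,np.round(r['xy']),round(r['p'],2),(np.array([c*P[0]+s*P[1],-s*P[0]+c*P[1]])*1000).round(1))
"
```

```text
t 59.15 pos [417.4  93.9 177.5] tilt rad -0.094 [-0.0921  0.0328] q2+3+5 185.41
scene stud_mid [314. 150.] 0.83 [-99.4   2.2]
scene drum_mid [333. 162.] 0.69 [-30.6   4.7]
scene drum_mid [218. 260.] 0.57 [ 110.6 -426.1]
scene cone_mid [346. 170.] 0.8 [25.2 -6.3]
scene heel_mid [125. 250.] 0.89 [ -11.4 -555.2]
scene heel_mid [136. 208.] 0.66 [-128.8 -484.3]
scene heel_mid [373. 184.] 0.59 [100.2   4.9]
side stud_mid [197. 291.] 0.86 [-93.1   1.1]
side drum_mid [169. 270.] 0.94 [-17.1  -5.1]
side cone_mid [145. 254.] 0.8 [38.  -0.5]
side cone_mid [169. 271.] 0.38 [-25.8  -0.2]
side heel_mid [376. 174.] 0.85 [-144.4 -478. ]
side heel_mid [124. 239.] 0.8 [105.5  -4.2]
side heel_mid [346. 146.] 0.66 [ -31.5 -538. ]
```

View pics/f_s0.png

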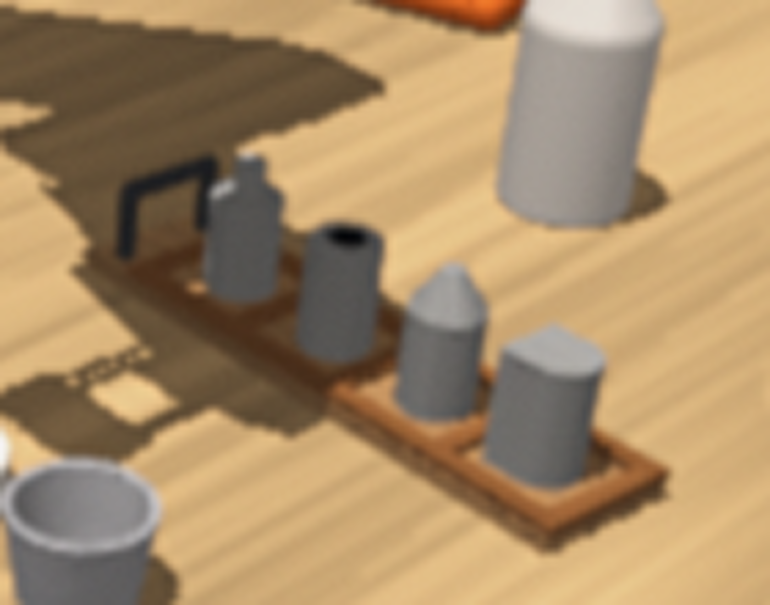

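View pics/f_d.png

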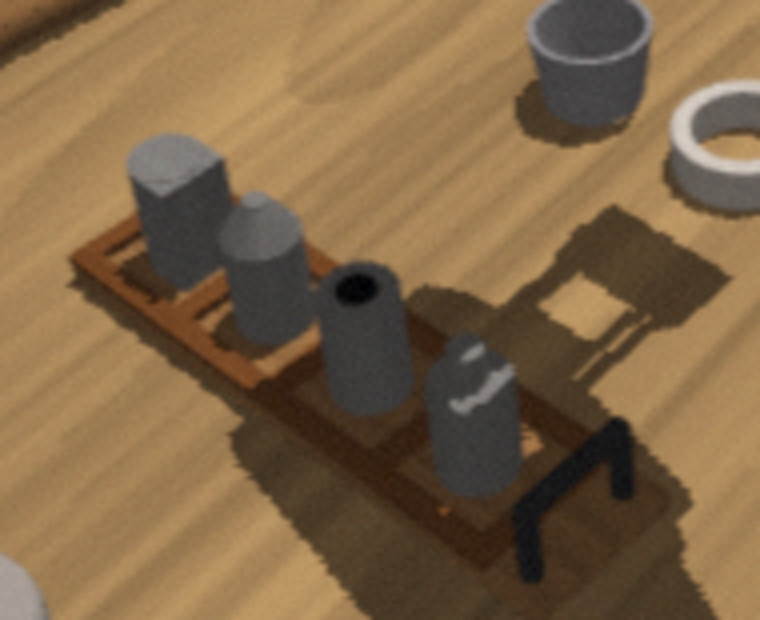

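```bash
python3 -c "
from h import *
D=capture('side');S=capture('scene')
c,s=np.cos(pe[2]),np.sin(pe[2])
def L(d,uv,z):
    P=onplane(d,uv,z)[:2]-pe[:2];return (np.array([c*P[0]+s*P[1],-s*P[0]+c*P[1]])*1000).round(1)
f=lambda u,v:((u+.5)/4-.5+80,(v+.5)/4-.5+190)
g=lambda u,v:((u+.5)/5.5-.5+270,(v+.5)/5.5-.5+110)
print('drum top',L(D,f(359,288),.066),L(S,g(345,241),.066),'base',L(D,f(370,385),.01),L(S,g(338,338),.01))
print('stud tip',L(S,g(250,160),.078),L(D,f(468,350),.078),'base',L(D,f(478,467),.01),L(S,g(243,281),.01))
print('cone tip',L(S,g(452,268),.08),L(D,f(257,200),.08),'base',L(D,f(273,319),.01),L(S,g(438,400),.01))
"
```

```text
drum top [-28.   -1.5] [-29.1  -3.3] base [-27.2   0.5] [-33.    4.7]
stud tip [-97.3  -0.5] [-97.4   1.6] base [-95.4   2.3] [-99.1   4.8]
cone tip [32.9 -1.9] [33.5 -0.6] base [36.   1.7] [32.5  3.3]
```

```bash
python3 -c "
from rig import bot
s=bot.read_state();print(s['time_s'],max(abs(v) for v in s['qvel']));print(bot.hand_in())"
```

```text
59.75 0.18685323211041194
the job is handed in; nothing more can be done
None
```

I moved all four dies to the empty rack in reverse order and handed the job in at 59.75 s. Counted from the handle, the full rack held heel, cone, drum, stud; the empty rack now holds stud, drum, cone, heel. I left the green look-alikes alone.

**Setting down:** I lowered each die until the wrist force showed contact, then opened the gripper. I saw no drop or tip in the pictures, and hand-in gave no verdict.

**Final checks:**
- **Pictures:** the scene and side pictures show all four dies upright in their own pockets, with the gripper clear and nearly still.
- **Stud, drum and cone:** my readings of their tops put them 0 to 5 mm from their pocket centres. Readings at their bases were rougher, up to about 7 mm off.
- **Heel:** I checked it only from the network's reports and the pictures. The two cameras put it about 6 to 9 mm from its pocket centre.

**Disagreements and faults:**
- The network's side-camera report put the drum about 15 mm off its pocket centre. The scene camera and my own readings put it within 1 to 7 mm, so I trusted those.
- The tool drifted as much as 0.2 rad (11°) from vertical during the run, and my attempts to correct this had little effect. The dies still stood flat once released.

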